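Load the index plate and pull its plunger

ROBOT

A 7-joint arm with a two-finger parallel gripper is mounted at the origin on a cart in front of the work surface, level with it; the furniture and walls round the work are solid. World frame = base frame: x ahead of the robot, y to its left, z up, the work surface at z = 0. Lengths are in m, angles in degrees, forces in N, time in s.
With the tool pointing down it reaches from about 0.425 to 0.875 m from the base axis. Payload 4.7 kg.
Tool frame: the origin (TCP) lies on the centre line of the jaws, within the pads' length; the fingertips stand env.nose_length ahead of it and the grasp point (between the pads) lies 8 mm behind it (env.nose_length is the distance from the TCP to the fingertips, in m); y points along the fingers, z is the direction in which the jaws open and shut, and the axes are right-handed (so a half turn about y gives the same grasp; the last joint's range is limited). The gripper opens to 87 mm and grips with 3 to 60 N. Pads are 19 mm wide; open, the fingers measure 117 mm over their backs; the gripper's body (75 mm by 190 mm) begins 51 mm behind the grasp point.
Start: joints at [73.745, 18.392, -4.016, 83.108, 1.295, 78.541, -3.26], TCP at [0.191, -0.621, 0.234] pointing down, gripper open.
Joint ranges: [-163.93, 163.93], [-17.29, 119.83], [-79.2, 71.16], [3.27, 140.29], [-89.18, 269.18], [5.43, 117.66], [-154.24, 154.24]. Speed limits (degrees/s): [147.25, 147.25, 180, 180, 180, 180, 180].

INTERFACE

Orientations are given as [roll, pitch, yaw] about the fixed x, y, z axes, in that order (R = Rz(yaw) Ry(pitch) Rx(roll)).
In Python, from cell import env, read_camera, camera_info, job, models gives the robot as it stands.
- The arm moves only by the tool move_arm, never from a script. Its argument "moves" is a list of rows, each a list of 6 numbers: the shift along the tool's x, y, z in mm, then the turn, a rotation vector about the tool's x, y, z in degrees. In form: [[x, y, z, ax, ay, az], ...]. A call has 1 to 20 rows; each row is the pose to reach, as a shift and turn from the pose commanded when the call began, along the tool's axes at that moment; what a row does not reach only later rows make up. A row lasts 1/12 s, in which the tool goes at most 41.7 mm and 7.16 degrees, less where a joint would pass 70% of its speed; a pose out of reach is approached as far as the arm can. A call with a gripper value outside its range is refused whole. "claw" is the finger opening in mm, from 0 to 87, set as the call begins (left out, the last holds). The fingers move at their own pace and stop on an object; "newtons" is the grip in N (left out, the last holds). Time passes only in rows, so rows that repeat a pose let the fingers close. It gives the time, the measured TCP pose, the force and the opening at its end, in the units of the state.
- env.get_obs(): the state, without advancing time (a new reading comes with each control period).
- read_camera(name): name is "scene" or "top"; returns (picture, depth): 480x640x3 uint8, red, green, blue; 480x640 float32, m along the optical axis (not along the pixel's ray), 0 where there is no reading.
- camera_info(name): a dict with "fx", "fy", "cx", "cy" (pixels), "R" (3x3) and "t" (3): a world point X has camera coordinates R X + t. Camera axes: x right, y down, z forward; pixel columns grow to the right and rows downward; lengths in m; the calibration is good to about 2 mm. A picture is of the moment at which its call begins. camera_info takes no time and is no camera call.
- job.sign_off(): hands the job in, once; it reports no verdict.
Trained networks look in the newest picture that a camera, given by its name, has taken for a name from the list of things; names that differ only in an ending like _2 or _b are one class to them, and where a whole thing is asked for, a point or a joint stands for the part that bears it (a point fixed in the world has none). Each returns a list of dicts, best first, with "score" (0 to 1); they miss things now and then, are a little off and sometimes report something else, mostly with a low value. They report only what shows in the picture. A call takes as long as a camera call. They do not tell look-alikes from the thing itself.
- models.spot_in(target, camera): "point" ([x, y, z] in m, in world coordinates, good to about 4 mm: the middle of the surface that is visible of it).
- models.cut_out(target, camera): "mask" (480x640 bool, what is visible of it).
The state is a dict: "time_s": time; "qpos": joint angles; "joint_velocities": joint speeds; "effort": joint torques, N m; "tool_pos": TCP position; "tool_rot": TCP orientation; "force": force on the tool from outside, world axes, zero at the start; "wrist_torque": the same for the moment, N m; "grip_width": finger opening in m.
Only numpy, scipy, OpenCV 4.12 (cv2) and the standard library are available. Lean on these libraries where they do the work, as an engineer would, in place of code of your own. Each camera call takes 0.05 s, during which the arm holds its last target.

TASK

Tip the open steel cup over the round dish on the index plate so that all four steel balls run out into the dish, and stand the empty cup upright on the table again, letting go of it. Then grip the knob of the index plunger and pull it straight out to its stop, so that the pin is clear of its hole and the plate is free to be turned; finish while holding it there, without letting go. Leave the jars, the pin case and the squeegee where they are.

Things in the scene. Friction and masses are not known exactly. Their poses are not given: they have to be found in the camera images.
- cup: open straight-sided round cup of bare steel, the only open vessel that is loose: 60 mm outside diameter, 64 mm tall, wall 3 mm, floor 4 mm thick, 0.10 to 0.19 kg empty. Origin at the centre of its underside, z up to the mouth. It starts upright on the table with the four balls in it, in one of three places that it shares by lot with two ink jars
- ball1_center (a point): centre of steel ball 1 of 4: 20 mm diameter, 33 g; starts in the cup, in one layer on its floor. The balls begin to roll out only when the cup's wall slopes down to the mouth by about 15 degrees, that is with the cup tipped 105 to 112 degrees from upright
- ball2_center (a point): centre of steel ball 2 of 4: 20 mm diameter, 33 g; starts in the cup, in one layer on its floor. The balls begin to roll out only when the cup's wall slopes down to the mouth by about 15 degrees, that is with the cup tipped 105 to 112 degrees from upright
- ball3_center (a point): centre of steel ball 3 of 4: 20 mm diameter, 33 g; starts in the cup, in one layer on its floor. The balls begin to roll out only when the cup's wall slopes down to the mouth by about 15 degrees, that is with the cup tipped 105 to 112 degrees from upright
- ball4_center (a point): centre of steel ball 4 of 4: 20 mm diameter, 33 g; starts in the cup, in one layer on its floor. The balls begin to roll out only when the cup's wall slopes down to the mouth by about 15 degrees, that is with the cup tipped 105 to 112 degrees from upright
- fixture: indexing fixture fixed to the table: grey base 190 mm (x) by 225 mm (y, from -125 to +100 mm) by 18 mm high; on it a round aluminium index plate, 170 mm diameter, top 46 mm above the table, with a round steel dish in the middle; at the -y side a steel block (40 mm along x, y from -98 to -122 mm, top 54 mm high) that guides the plunger. Origin on the table under the middle of the plate, z up. It is turned about z by up to 0.35 rad. The plate itself does not turn in this job
- dish (a point): centre of the dish's inner floor, 49 mm above the table; axes as the fixture. Inside diameter 94 mm at the floor, 114 mm at the rim; the rim is 27 mm above this point (76 mm above the table), 120 mm outside diameter
- seat_hole (a point): mouth of the index hole in the plate's rim that the plunger pin sits in, 36 mm above the table
- knob (a point): middle of the plunger's black ribbed knob, a level cylinder 26 mm diameter and 26 mm long whose axis is the fixture's y axis, 36 mm above the table; moves with the plunger. It lies 147 mm from the fixture's origin towards the fixture's -y, beyond the edge of the base, with a 7 mm gap between it and the guide block's collar; free space on both sides and above. It is pulled along the fixture's -y, level
- plunger (a joint): how far the plunger is pulled out, in m: 0 = pin 10 mm deep in its hole, 0.018 = the stop. A spring pulls it back with 4 N at 0 and 10 N at the stop
- ink_jar_a: bystander: closed black ink jar, 64 mm across and 72 mm tall. Origin at the centre of its underside. Leave it alone
- ink_jar_b: bystander: closed ink jar with a yellow lid, 62 mm across and 70 mm tall. Origin at the centre of its underside. Leave it alone
- ink_jar_c: bystander: closed white ink jar, 58 mm across and 62 mm tall. Origin at the centre of its underside. Leave it alone
- pin_case: bystander: flat clear-lidded case, 82 x 110 x 29 mm. Origin at the centre of its underside. Leave it alone
- squeegee: bystander: wooden squeegee lying flat, 73 x 190 x 24 mm. Origin at the centre of its underside. Leave it alone
- cup_mouth (a point): centre of the cup's mouth, 64 mm above its underside along its axis
There are look-alikes about, which are no part of the job. What is shaped like the cup but blue or orange is not meant.

How it is judged:
By the outcome, as a careful person would: the job done as asked, in the order asked, and still so for the second after the job is handed in, while the arm keeps its last pose, push and grip.
It also fails if it takes over 72 s, if anything falls off the work surface, if the arm or the gripper's body presses on something with over 40 N, if the wrist force passes 120 N, or if a joint passes its speed limit or range.

## Working session

There is one attempt and no reset: what is moved stays moved. The work goes in short steps, Python scripts to look and compute and a tool call to move; the robot and the scene stay as the last step left them, time stands still between calls to the robot, and variables do not carry over. Pictures are saved under pics/ and viewed, and the job is handed in when it is done.

Besides the shell and the picture viewer there is one more tool, called after "Emit:" as name([rows], argument=value, ...), one row to a line, values as JSON. move_arm: Moves the arm, as the interface text tells. Its arguments: {"type":"object","properties":{"moves":{"type":"array","items":{"type":"array","items":{"type":"number"}}},"claw":{"type":"number"},"newtons":{"type":"number"}},"required":["moves"]}

```bash
ls; mkdir -p pics; python3 - <<'E'
from cell import env, read_camera, camera_info, job, models
import cv2,numpy as np
print(env.nose_length); o=env.get_obs(); print(o)
for n in("scene","top"):
    p,d=read_camera(n); cv2.imwrite(f"pics/{n}0.png",p[:,:,::-1]); np.savez(f"{n}0.npz",p=p,d=d); print(camera_info(n))
E
```

```text
pics
0.011
{'time_s': 0.0, 'qpos': array([73.74532043, 18.4404839 , -4.01587504, 83.17443091,  1.29541033,
       78.53915752, -3.25871442]), 'joint_velocities': array([ 0.01031373,  0.02878401, -0.01950364, -0.04835891,  0.04043004,
        0.01104642, -0.02790831]), 'effort': array([ 8.38671731e-04, -4.91281271e+01, -4.03451454e-01, -3.12525022e+01,
       -6.40631374e-02,  4.38586192e-02,  1.65721904e-04]), 'tool_pos': array([ 0.1905215 , -0.62090726,  0.23244951]), 'tool_rot': array([-9.01088077e+01, -5.91607740e-03, -1.62933882e+02]), 'force': array([-0.63527073, -0.49302067,  0.71433097]), 'wrist_torque': array([ 0.06148326, -0.00500827, -0.00909382]), 'grip_width': 0.08688233526850106}
{'fx': 570.4738853730202, 'fy': 570.4738853730202, 'cx': 314.2048551770775, 'cy': 241.2605373755875, 'R': array([[-0.76351518, -0.64565149,  0.01336894],
       [-0.51128048,  0.59170912, -0.6232757 ],
       [ 0.39450836, -0.48271573, -0.78188789]]), 't': array([0.40380772, 0.36014675, 1.37743502])}
{'fx': 567.7328575673813, 'fy': 567.7328575673813, 'cx': 318.81613822826074, 'cy': 243.50148202907172, 'R': array([[ 0.02357699, -0.99967022, -0.01017753],
       [-0.99334587, -0.02227745, -0.1129942 ],
       [ 0.11273021,  0.01277387, -0.99354352]]), 't': array([-0.06310779,  0.57396744,  1.50761875])}
```

View pics/scene0.png

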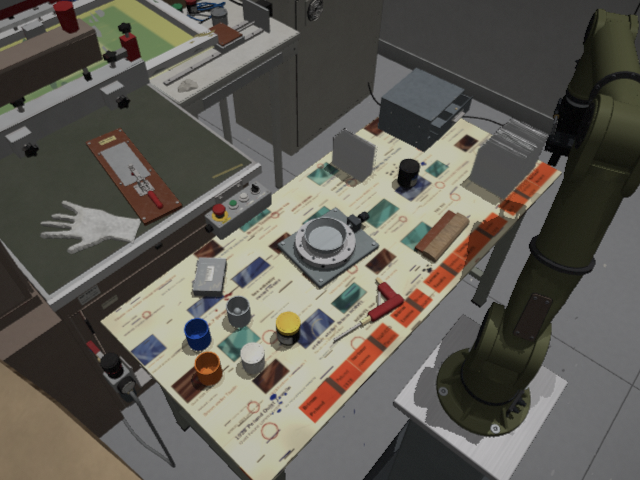

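View pics/top0.png

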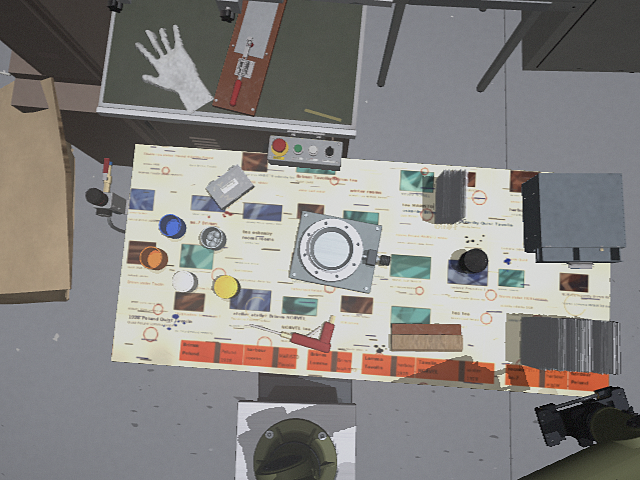

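The steel cup with its balls shows at top (212,238) / scene (238,312). The dish is at top (333,250), the knob at top (382,260), and the blue and orange cups stand left of the steel one. Now I'll measure them.

```bash
cat > h.py <<'E'
import numpy as np,cv2
from cell import env, read_camera, camera_info, job, models
def cloud(n,d):
    c=camera_info(n);v,u=np.mgrid[0:480,0:640]
    P=np.stack([(u-c['cx'])/c['fx']*d,(v-c['cy'])/c['fy']*d,d],-1)
    W=(P-c['t'])@c['R']; W[d<=0]=np.nan; return W
def proj(n,X):
    c=camera_info(n);q=np.atleast_2d(X)@c['R'].T+c['t']
    return np.c_[c['fx']*q[:,0]/q[:,2]+c['cx'],c['fy']*q[:,1]/q[:,2]+c['cy']]
def ray(n,uv,z):
    c=camera_info(n);uv=np.atleast_2d(uv).astype(float)
    d=np.c_[(uv[:,0]-c['cx'])/c['fx'],(uv[:,1]-c['cy'])/c['fy'],np.ones(len(uv))]@c['R']
    o=-c['R'].T@c['t']; return o+d*((z-o[2])/d[:,2])[:,None]
def circ(p):
    A=np.c_[p,np.ones(len(p))];s=np.linalg.lstsq(A,(p**2).sum(1),rcond=None)[0]
    c=s[:2]/2;return c,np.sqrt(s[2]+c@c)
E
python3 - <<'E'
from h import *
for n in("scene","top"):
    f=np.load(n+"0.npz");W=cloud(n,f['d']);
    print(n)
    for t in("cup","knob","fixture","dish","ink_jar_a","pin_case","squeegee"):
        r=models.spot_in(t,n); print(t,[(np.round(x['point'],3).tolist(),round(x['score'],2)) for x in r[:4]])
    def near(x,y,r,z0,z1):
        return (np.hypot(W[...,0]-x,W[...,1]-y)<r)&(W[...,2]>z0)&(W[...,2]<z1)
    c=ray(n,(212,238) if n=="top" else (238,303),0.06)[0]
    m=near(c[0],c[1],.045,.05,.075); p=W[m]; print("cup seed",c,m.sum(),p.min(0),p.max(0),circ(p[:,:2]))
    c=ray(n,(333,250) if n=="top" else (325,235),0.076)[0]
    m=near(c[0],c[1],.075,.068,.09); p=W[m]; print("dish",c,m.sum(),p.min(0),p.max(0),circ(p[:,:2]),np.median(p[:,2]))
    c=ray(n,(384,260) if n=="top" else (360,218),0.04)[0]
    m=near(c[0],c[1],.03,.028,.06); p=W[m]; print("knob",c,m.sum(),p.min(0),p.max(0),p.mean(0))
    m=f['d']>0; print("table z",np.nanmedian(W[...,2][(W[...,2]<.03)&(W[...,2]>-.03)]))
    u=(330,250) if n=="top" else (325,240)
    p=f['p'][:,:,::-1]
    a=cv2.resize(p[180:320,260:420] if n=="top" else p[180:300,260:400],None,fx=5,fy=5,interpolation=cv2.INTER_CUBIC);cv2.imwrite(f"pics/{n}_fix.png",a)
    a=cv2.resize(p[190:320,130:260] if n=="top" else p[250:400,160:320],None,fx=4,fy=4,interpolation=cv2.INTER_CUBIC);cv2.imwrite(f"pics/{n}_cup.png",a)
E
```

```text
scene
cup [([0.578, 0.239, 0.036], 0.89), ([0.618, 0.347, 0.034], 0.87)]
knob [([0.538, -0.076, 0.048], 0.66), ([0.532, -0.224, 0.042], 0.55)]
fixture [([0.539, -0.075, 0.048], 0.79)]
dish [([0.543, -0.073, 0.047], 0.62)]
ink_jar_a [([0.456, 0.314, 0.057], 0.87), ([0.529, -0.448, 0.062], 0.72), ([0.446, 0.205, 0.07], 0.7)]
pin_case [([0.723, 0.21, 0.027], 0.66)]
squeegee [([0.322, -0.336, 0.018], 0.62)]
cup seed [0.5897354 0.2297452 0.06     ] 195 [0.55328532 0.20756645 0.05002005] [0.61482674 0.2673349  0.06937313] (array([0.58294011, 0.23735518]), np.float64(0.028154269214018413))
dish [ 0.55635737 -0.07707228  0.076     ] 260 [ 0.4999065  -0.14240819  0.06808978] [ 0.6187081  -0.02250835  0.08355725] (array([ 0.55864383, -0.08202866]), np.float64(0.057212097786224325)) 0.07390854665839877
knob [ 0.53777252 -0.21642688  0.04      ] 149 [ 0.51938577 -0.2390415   0.02837074] [ 0.5583662  -0.18675937  0.05922795] [ 0.53378791 -0.21251746  0.04685329]
table z 0.00016573460260526266
top
cup [([0.622, 0.361, 0.026], 0.87), ([0.526, 0.406, 0.026], 0.81), ([0.586, 0.239, 0.035], 0.66), ([0
[... 249 characters left out ...]
n_case [([0.551, -0.098, 0.044], 0.71), ([0.732, 0.202, 0.027], 0.68)]
squeegee [([0.331, -0.341, 0.02], 0.59)]
cup seed [0.58050216 0.23535877 0.06      ] 120 [0.55360603 0.20755443 0.050131  ] [0.61299575 0.26743723 0.07254309] (array([0.58301065, 0.23705888]), np.float64(0.028271635565112755))
dish [ 0.5539354  -0.08816106  0.076     ] 294 [ 0.50039509 -0.14107365  0.06805232] [ 0.61844991 -0.02448999  0.08761538] (array([ 0.55888278, -0.08254712]), np.float64(0.05657508368045271)) 0.07464220691686829
knob [ 0.53371483 -0.22611564  0.04      ] 136 [ 0.52032156 -0.23924917  0.03158156] [ 0.55061306 -0.19788433  0.0567919 ] [ 0.53449832 -0.21994527  0.04657812]
table z 0.0005862986994636541
```

View pics/top_fix.png

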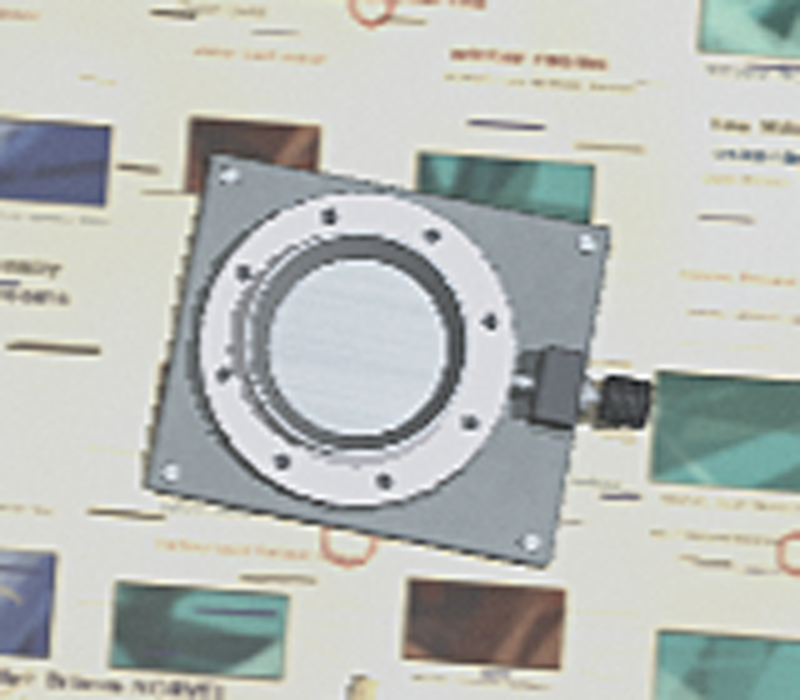

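View pics/scene_cup.png

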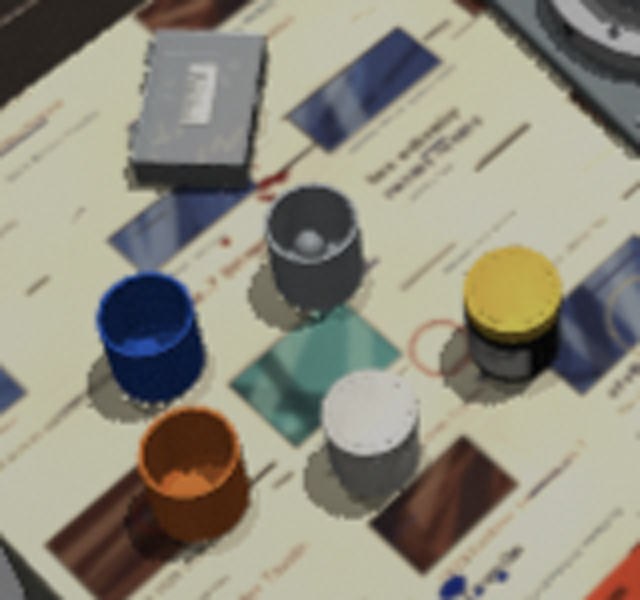

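View pics/scene_fix.png

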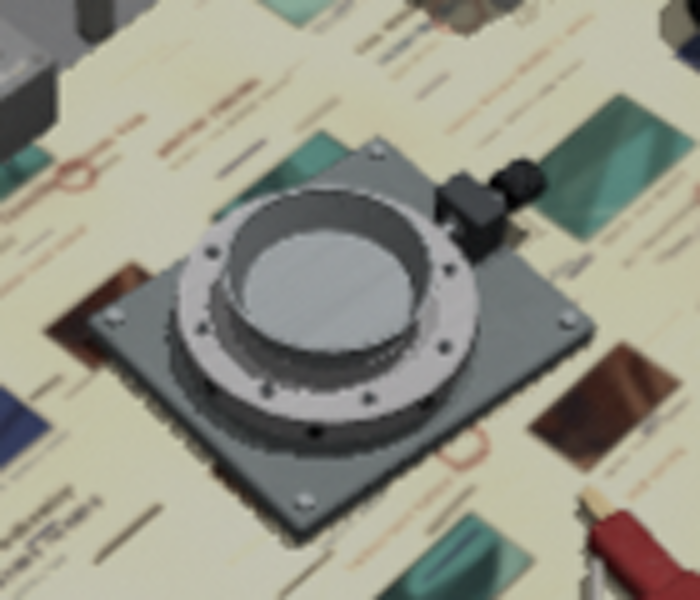

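```bash
python3 - <<'E'
from h import *
c=np.array([(210,155),(608,230),(548,567),(145,490)])/5.+[260,180]
w=ray("top",c,.018)[:,:2];print(w)
for i in range(4):
    e=w[(i+1)%4]-w[i];print(np.linalg.norm(e),np.degrees(np.arctan2(e[1],e[0])))
# knob by colour: far end
print(ray("top",np.array([[600,398],[650,403],[625,376],[625,428]])/5.+[260,180],.036))
f=np.load("top0.npz");W=cloud("top",f['d'])
m=(W[...,2]>.022)&(W[...,2]<.04)&(np.hypot(W[...,0]-.732,W[...,1]-.202)<.1);p=W[m][:,:2].astype(np.float32)
print("case",cv2.boxPoints(cv2.minAreaRect(p)))
for n in("scene","top"):
  f=np.load(n+"0.npz");W=cloud(n,f['d'])
  for nm,x,y in(("yel",.45,.19),("wht",.46,.3),("blk",.53,-.45)):
    m=(W[...,2]>.055)&(W[...,2]<.08)&(np.hypot(W[...,0]-x,W[...,1]-y)<.05);p=W[m];print(n,nm,(p.max(0)+p.min(0))/2,p.max(0)-p.min(0))
# what else is tall: panels
f=np.load("top0.npz");W=cloud("top",f['d'])
for u,v in((450,195),(580,215),(565,340),(303,150),(300,335),(325,330),(330,120)):print((u,v),W[v,u])
E
```

```text
[[ 0.66597377 -0.00124083]
 [ 0.62906157 -0.22080799]
 [ 0.4440102  -0.19040229]
 [ 0.4806429   0.02915363]]
0.22264826404155555 -99.54295901312588
0.18753270950912537 170.66913275468204
0.22259100620106048 80.52750839014884
0.18780669066344652 -9.313657031891664
[[ 0.5348982  -0.21575497  0.036     ]
 [ 0.53280769 -0.24267909  0.036     ]
 [ 0.54710445 -0.22908145  0.036     ]
 [ 0.51900919 -0.2293743   0.036     ]]
case [[0.6644831  0.21896099]
 [0.7327615  0.13340338]
 [0.79667985 0.18441273]
 [0.7284014  0.26997036]]
scene yel [0.45329282 0.19257344 0.06559319] [0.06370527 0.0622512  0.02051768]
scene wht [0.46365257 0.30856443 0.0629125 ] [0.05716712 0.05903127 0.01564611]
scene blk [ 0.53684207 -0.46196685  0.06707407] [0.06405049 0.07263924 0.02414023]
top yel [0.45198251 0.19244492 0.06815839] [0.06063088 0.06072651 0.02352704]
top wht [0.46410093 0.30850753 0.06369655] [0.05343523 0.0573537  0.01711946]
top blk [ 0.53550699 -0.4616419   0.06846932] [0.06134177 0.06340761 0.02268717]
(450, 195) [ 0.7001731  -0.38756292  0.11221077]
(580, 215) [ 0.65069597 -0.70988309  0.13709398]
(565, 340) [nan nan nan]
(303, 150) [ 0.82151589 -0.0021037   0.07774629]
(300, 335) [ 0.32818521 -0.00495951  0.018052  ]
(325, 330) [ 0.34322381 -0.0718582   0.02147667]
(330, 120) [ 0.89638972 -0.07267254  0.10604026]
```

Emit:
move_arm([
  [0, -40, 0, 0, 0, 0],
  [0, -80, 0, 0, 0, 0],
  [-20, -100, -16, 0, 0, 0],
  [-60, -100, -48, 0, -6, 0],
  [-100, -100, -80, 0, -12, 0],
  [-140, -100, -111, 0, -18, 0],
  [-180, -100, -143, 0, -24, 0],
  [-220, -100, -175, 0, -30, 0],
  [-250, -100, -199, 0, -36, 0],
  [-280, -100, -222, 0, -42, 0],
  [-310, -100, -246, 0, -48, 0],
  [-340, -100, -270, 0, -54, 0],
  [-370, -100, -294, 0, -60, 0],
  [-400, -100, -318, 0, -60, 0],
  [-430, -100, -341, 0, -60, 0],
  [-460, -100, -365, 0, -60, 0],
  [-495, -100, -393, 0, -60, 0],
  [-495, -100, -393, 0, -60, 0],
])

```text
time_s: 2.3
tool_pos: [0.5504, -0.0947, 0.334]
tool_rot: [-89.9, 0.1, -102.6]
force: [-0.5, 0.7, 1.0]
grip_width: 0.0871
```

```bash
cat > rec.py <<'E'
from h import *
import json
o=env.get_obs()
print({k:np.round(o[k],3).tolist() for k in('time_s','qpos','tool_pos','tool_rot','force','grip_width')})
open('rec.jsonl','a').write(json.dumps([o['qpos'].tolist(),o['tool_pos'].tolist(),o['tool_rot'].tolist()])+"\n")
E
python3 rec.py
```

```text
{'time_s': 2.3, 'qpos': [39.642, 7.785, -36.113, 85.994, 4.453, 87.614, -8.998], 'tool_pos': [0.55, -0.095, 0.334], 'tool_rot': [-89.925, 0.143, -102.601], 'force': [-0.527, 0.699, 0.986], 'grip_width': 0.087}
```

Emit:
move_arm([
  [0, 0, 0, 0, 0, 7],
  [0, 0, 0, 0, 0, 14],
  [0, 0, 0, 0, 0, 21],
  [0, 0, 0, 0, 0, 28],
  [0, 0, 0, 0, 0, 28],
])

```text
time_s: 2.72
tool_pos: [0.5469, -0.1076, 0.3304]
tool_rot: [-90.3, 28.1, -103.8]
force: [-2.1, -2.3, -0.9]
grip_width: 0.0869
```

```bash
python3 rec.py
```

```text
{'time_s': 2.717, 'qpos': [52.894, 10.375, -31.342, 88.15, -22.402, 87.671, 9.946], 'tool_pos': [0.547, -0.108, 0.33], 'tool_rot': [-90.319, 28.106, -103.752], 'force': [-2.112, -2.302, -0.9], 'grip_width': 0.087}
```

Emit:
move_arm([
  [0, -30, 0, 7, 0, 0],
  [0, -60, 0, 14, 0, 0],
  [0, -60, 0, 21, 0, 0],
  [0, -60, 0, 21, 0, 0],
])

```text
time_s: 3.05
tool_pos: [0.5384, -0.1265, 0.3847]
tool_rot: [-69.0, 27.7, -103.2]
force: [-0.8, 0.9, -2.8]
grip_width: 0.0871
```

```bash
python3 rec.py; cat > fit.py <<'E'
from h import *
import json,itertools
from scipy.optimize import least_squares
from scipy.spatial.transform import Rotation as Ro
D=[json.loads(l) for l in open('rec.jsonl')]
D.insert(0,[[73.74532043, 18.4404839 , -4.01587504, 83.17443091,  1.29541033,78.53915752, -3.25871442],[ 0.1905215 , -0.62090726,  0.23244951],[-90.1088,-.0059,-162.934]])
def fk(q,s,p):
    R=Ro.identity();X=np.zeros(3)
    off=p[:3*4].reshape(4,3)
    # base, after j2, after j4, after j6(j7)
    R=Ro.from_euler('z',s[0]*q[0],degrees=True)*Ro.from_euler('y',q[1],degrees=True)
    X=np.array([0,0,p[0]])
    L=[(p[1],p[2]),(p[3],p[4]),(p[5],p[6])]
    for k,(a,b) in zip((2,4,6),L):
        R=R*Ro.from_euler('z',s[k//2]*q[k],degrees=True)
        X=X+R.apply([a,0,b])
        if k<6:R=R*Ro.from_euler('y',q[k+1],degrees=True)
    return X,R
E
python3 - <<'E'
from fit import *
for s in itertools.product((1,-1),repeat=4):
    f=lambda p:np.concatenate([fk(d[0],s,p)[0]-d[1] for d in D])
    r=least_squares(f,[.3,0,.5,0,.5,0,.3,0,0,0,0,0])
    # rotation consistency: R_fk^T R_obs const
    T=[fk(d[0],s,r.x)[1].inv()*Ro.from_euler('xyz',d[2],degrees=True) for d in D]
    e=[np.degrees((T[0].inv()*t).magnitude()) for t in T]
    print(s,r.cost**.5,np.round(e,2),np.round(r.x[:7],4))
E
```

```text
{'time_s': 3.05, 'qpos': [60.727, -7.221, -27.589, 100.151, -36.486, 76.226, 20.358], 'tool_pos': [0.538, -0.127, 0.385], 'tool_rot': [-69.032, 27.664, -103.174], 'force': [-0.778, 0.942, -2.813], 'grip_width': 0.087}
(1, 1, 1, 1) 0.2806174230474476 [  0.   120.67 123.01 104.56] [ 2.8968  0.803  -1.6629  4.0333  0.7828  0.6661 -3.2393]
(1, 1, 1, -1) 0.2899428019902666 [  0.   132.14 101.04  64.28] [ 2.7529  0.3017 -2.0588  3.8323  1.0631  0.4168 -3.4997]
(1, 1, -1, 1) 0.28396833590914694 [  0.   120.92 127.21 136.93] [ 1.6357  1.248  -2.4488  2.5789  0.468   0.8418 -3.8853]
(1, 1, -1, -1) 0.2926407422707183 [  0.   132.34 101.6   94.3 ] [ 2.0414  0.9778 -2.603   2.7827 -0.5024 -0.4621 -3.6869]
(1, -1, 1, 1) 0.5187165690038918 [ 0.   56.98 67.96 58.91] [ 1.4595  1.4952  0.7771  2.6855  0.9169  2.392  -1.125 ]
(1, -1, 1, -1) 0.5962717804400731 [ 0.   68.34 47.03 18.26] [ 1.9544 -0.0623  0.0472  2.7736 -1.3958 -1.6403 -0.8939]
(1, -1, -1, 1) 0.3338525865643792 [ 0.   56.73 85.44 98.52] [-0.5064  0.9698 -1.5461  0.3836  1.6737  2.5656 -3.0634]
(1, -1, -1, -1) 0.4846823800181888 [ 0.   68
[... 348 characters left out ...]
, -1, 1) 0.3462107313797108 [ 0.   53.02 80.25 90.14] [-0.1837 -0.6038  2.046  -0.4183 -0.5268 -1.1118  2.092 ]
(-1, 1, -1, -1) 0.2870184845541063 [ 0.   64.38 55.41 48.65] [-0.5256  0.4294  2.5314 -0.4849  1.0315  1.5888  1.9321]
(-1, -1, 1, 1) 0.03784663677798801 [ 0.   13.23 52.77 77.25] [-0.0897  0.5069  0.2404 -0.4491  0.0647  0.0748  0.1797]
(-1, -1, 1, -1) 0.03924286265093013 [ 0.    6.38 47.3  75.36] [-0.0865  0.457   0.2181 -0.4538  0.0131 -0.0305  0.1808]
(-1, -1, -1, 1) 0.020107409518909405 [ 0.   11.48 26.41 47.23] [ 0.1606  0.0194  0.4691 -0.0895  0.5591  0.083   0.35  ]
(-1, -1, -1, -1) 0.020358515237325087 [0. 0. 0. 0.] [ 0.1741 -0.0368  0.4573 -0.0848  0.4468 -0.09    0.3701]
```

```bash
cat > kin.py <<'E'
from fit import *
def E(ax,a):return Ro.from_euler(ax,a,degrees=True).as_matrix()
def fk2(q,p):
    h,a1,a3,b3,a4,b5,a6,b7=p[:8]
    A=E('z',-q[0])@E('y',q[1]); X=np.array([0,0,h])
    A3=A@E('z',-q[2]); X=X+A3@[a3,0,b3]
    A4=A3@E('y',q[3]); X=X+A4@[a4,0,0]; EL=X
    A5=A4@E('z',-q[4]); X=X+A5@[a1,0,b5]; 
    A6=A5@E('y',q[5]); WR=X; X=X+A6@[a6,0,0]
    A7=A6@E('z',-q[6]); X=X+A7@[0,0,b7]
    return X,A7,EL,WR
def fitp():
    f=lambda p:np.concatenate([fk2(d[0],p)[0]-d[1] for d in D])
    r=least_squares(f,[.3,0,0,.45,0,.45,0,.3]);
    T=Ro.from_matrix(np.array([fk2(d[0],r.x)[1].T@E('xyz',d[2]) for d in D])).mean()
    return r.x,T.as_matrix(),np.abs(r.fun).max()
E
python3 - <<'E'
from kin import *
p,T,e=fitp();print(np.round(p,4),e);print(np.round(T,3))
E
```

```text
[ 0.0964 -0.006   0.0216  0.4192 -0.1596  0.4511 -0.0231  0.3228] 0.02324655141759993
[[ 0. -0. -1.]
 [-1.  0. -0.]
 [ 0.  1. -0.]]
```

```bash
cat > rel.py <<'E'
from h import *
from scipy.spatial.transform import Rotation as Ro
# tool orientation: pointing az (deg), down alpha, roll about tool y
def ori(az,al,roll=0,flip=0):
    a,b=np.radians([az,al]);y=np.array([np.cos(a)*np.cos(b),np.sin(a)*np.cos(b),-np.sin(b)])
    z=np.array([np.sin(a),-np.cos(a),0])*(-1 if flip else 1)
    x=np.cross(y,z);R=np.c_[x,y,z]
    return R@Ro.from_euler('y',roll,degrees=True).as_matrix()
def rel(pos,R,P0=None,R0=None):
    o=env.get_obs()
    P0=o['tool_pos'] if P0 is None else P0; R0=Ro.from_euler('xyz',o['tool_rot'],degrees=True).as_matrix() if R0 is None else R0
    d=R0.T@(np.array(pos)-P0)*1e3; r=Ro.from_matrix(R0.T@R).as_rotvec(degrees=True)
    return np.round(d,1),np.round(r,1)
E
python3 - <<'E'
from rel import *
print(rel([.57,0,.3],ori(90,20)))
print(rel([.57,0,.3],ori(90,20,0,1)))
E
```

```text
(array([-76.2, 127.3, -46.7]), array([-30.1,  -1.1,  43.5]))
(array([-76.2, 127.3, -46.7]), array([-65.6, 160.2, -45.4]))
```

Emit:
move_arm([
  [-13, 21, -8, -5, 0, 7],
  [-25, 42, -15, -9, 0, 13],
  [-25, 42, -15, -12, 0, 17],
  [-25, 42, -15, -12, 0, 17],
])

```text
time_s: 3.38
tool_pos: [0.5531, -0.0878, 0.3538]
tool_rot: [-78.3, 44.6, -97.4]
force: [-0.2, -2.4, -2.1]
grip_width: 0.087
```

```bash
python3 rec.py; python3 -c "
from rel import *
print(rel([.57,0,.3],ori(90,20)))"
```

```text
{'time_s': 3.383, 'qpos': [58.827, 7.951, -28.372, 95.26, -41.797, 85.744, 24.572], 'tool_pos': [0.553, -0.088, 0.354], 'tool_rot': [-78.29, 44.621, -97.403], 'force': [-0.162, -2.376, -2.143], 'grip_width': 0.087}
(array([-25.8, 100. , -15.2]), array([-17.8,  -1.4,  25.7]))
```

Emit:
move_arm([
  [0, 0, 0, 0, 14, 0],
  [0, 0, 0, 0, 30, 0],
  [0, 0, 0, 0, 30, 0],
  [0, 0, 0, 0, 30, 0],
  [0, 0, 0, 0, 30, 0],
])

```text
time_s: 3.8
tool_pos: [0.5532, -0.0852, 0.3598]
tool_rot: [-106.9, 42.8, -138.8]
force: [0.1, 0.4, 0.9]
grip_width: 0.0871
```

```bash
python3 rec.py; python3 -c "
from rel import *
print(rel([.57,0,.3],ori(90,20)))"
```

```text
{'time_s': 3.8, 'qpos': [57.501, 6.935, -27.031, 95.308, -42.097, 85.744, -5.549], 'tool_pos': [0.553, -0.085, 0.36], 'tool_rot': [-106.944, 42.779, -138.777], 'force': [0.053, 0.421, 0.937], 'grip_width': 0.087}
(array([ -9.9, 102.2, -24.3]), array([-24.6, -30.3,  21. ]))
```

```bash
cat > kin.py <<'E'
from fit import *
def E(ax,a):return Ro.from_euler(ax,a,degrees=True).as_matrix()
SG=[('z',-1),('y',1),('z',-1),('y',1),('z',-1),('y',1),('z',-1)]
def Rs(q):
    A=np.eye(3);o=[]
    for (ax,s),a in zip(SG,q):A=A@E(ax,s*a);o.append(A)
    return o
def basis(q):
    R=Rs(q)
    return np.c_[[0,0,1],R[0][:,:2],R[1][:,:1],R[2],R[3][:,:1],R[4],R[5][:,:1],R[6]]
W0=np.diag([.01,1,1,1,1,1,.01,1,1,1,.01,1,1,1,.01])
def fitp(D=D,lam=2e-3):
    p0=np.zeros(15);p0[[0,6,10,14]]=[.3,.45,.45,.3]
    A=np.vstack([basis(d[0]) for d in D]);b=np.concatenate([d[1] for d in D])
    dp=np.linalg.lstsq(np.vstack([A,lam*W0]),np.concatenate([b-A@p0,np.zeros(15)]),rcond=None)[0]
    p=p0+dp;return p,np.abs(A@p-b).max()
E
python3 - <<'E'
from kin import *
for lam in(1e-1,1e-2,1e-3):
    p,e=fitp(D,lam);print(lam,np.round(p,3),e)
    for i in range(1,len(D)):
        pp,_=fitp(D[:i]+D[i+1:],lam);print(np.round(np.linalg.norm(basis(D[i][0])@pp-D[i][1])*1e3,1),end=' ')
    print()
for d in D: print(d)
E
```

```text
0.1 [ 0.249  0.    -0.015 -0.     0.001 -0.011  0.468  0.    -0.001 -0.001
  0.512  0.     0.    -0.     0.359] 0.00012401227556851913
0.6 0.2 1.0 0.1 0.2 
0.01 [ 0.249  0.    -0.016 -0.     0.    -0.011  0.468  0.    -0.    -0.
  0.513  0.     0.     0.     0.358] 3.6816008990303573e-06
0.1 0.1 0.1 0.0 0.1 
0.001 [ 0.249  0.    -0.016 -0.     0.    -0.011  0.468  0.    -0.    -0.
  0.513  0.     0.     0.     0.358] 4.033441175499419e-08
0.1 0.0 0.0 0.0 0.0 
[[73.74532043, 18.4404839, -4.01587504, 83.17443091, 1.29541033, 78.53915752, -3.25871442], [0.1905215, -0.62090726, 0.23244951], [-90.1088, -0.0059, -162.934]]
[[39.64208330522588, 7.7845705644773995, -36.11317817196892, 85.99388441061882, 4.4530997492727, 87.61440745629507, -8.997653624587302], [0.5504477619899845, -0.09473077258874724, 0.3339620358617221], [-89.92462414974918, 0.14286369365876198, -102.60055616770046]]
[[52.89405427537235, 10.375257463610735, -31.342223702174, 88.15008972599276, -22.401737404433298, 87.67100308302777, 9.946310457146831], [0.5468738989677638, -0.10758477732141901, 0.33039763006462564], [-90.31
[... 157 characters left out ...]
, 76.22638931968855, 20.358170456555065], [0.5383550455900998, -0.1265254153232998, 0.38474083259027725], [-69.03210070736054, 27.664244659349237, -103.17383003522286]]
[[58.82702453471239, 7.950704584199328, -28.372348502261456, 95.26027365710121, -41.797037343004426, 85.74420957584184, 24.57185137115359], [0.5530929071700988, -0.08783408621858653, 0.3537838461648438], [-78.29036187646513, 44.62100226707756, -97.40325530543618]]
[[57.5010335997753, 6.934980777543899, -27.031277730048807, 95.30796312082704, -42.09689180295559, 85.74439936477295, -5.5487223183763135], [0.5531871562114111, -0.08521344744983907, 0.35983358953169897], [-106.94351502274532, 42.77924877952361, -138.7771241463378]]
```

```bash
cat > ik.py <<'E'
from kin import *
from rel import ori
P,_=fitp(D,1e-3)
T=np.array([[0,0,-1],[-1,0,0],[0,1,0.]])
LO=np.array([-163.93,-17.29,-79.2,3.27,-89.18,5.43,-154.24]);HI=np.array([163.93,119.83,71.16,140.29,269.18,117.66,154.24])
def fkt(q):return basis(q)@P, Rs(q)[6]@T
def err(q,X,R):
    x,r=fkt(q);return np.concatenate([(X-x)*10,Ro.from_matrix(R@r.T).as_rotvec()])
def step(q,X,R,n=30):
    q=np.array(q,float)
    for _ in range(n):
        e=err(q,X,R);J=np.array([(err(q+.1*np.eye(7)[i],X,R)-e)/.1 for i in range(7)]).T
        dq=-J.T@np.linalg.solve(J@J.T+1e-9*np.eye(6),e)
        q=np.clip(q+np.clip(dq,-8,8),LO,HI)
    return q,np.linalg.norm(err(q,X,R))
def tcp(g,R):return np.array(g)+.008*R[:,1]
E
python3 - <<'E'
from ik import *
for az in(70,80,90,100,110):
  for al in (25,30):
    q=env.get_obs()['qpos']
    R=ori(az,al);d=R[:,1]
    print('az',az,al)
    c=np.array([.583,.237,.036])
    for nm,X,Rr in [('pre',c-.13*d,R),('grasp',c,R),('lift',c+[0,0,.17],R)]+[('p%d_%d'%(ap,r),np.array([.54,-.07,z]),ori(az,ap,r)) for ap,r,z in((al,0,.22),(al,60,.22),(20,110,.18),(20,130,.15),(20,150,.145),(al,180,.13))]:
        q,e=step(q,tcp(X,Rr),Rr);print(nm,np.round(q),round(e,4))
E
```

```text
az 70 25
pre [ 58.  33. -44. 122. -61.  52.  47.] 0.0
grasp [ 46.  44. -46. 120. -70.  36.  54.] 0.0
lift [ 54.  22. -55. 119. -66.  48.  31.] 0.0
p25_0 [ 71.  26. -40. 107. -48.  78.  34.] 0.0
p25_60 [ 50.  21. -14. 107. -56.  84. -21.] 0.0
p20_110 [ 39.  27.  -0. 109. -63.  88. -62.] 0.0
p20_130 [ 37.  30.   2. 109. -64.  88. -78.] 0.0
p20_150 [ 34.  30.   6. 109. -65.  88. -97.] 0.0
p25_180 [  26.   29.   13.  110.  -65.   87. -127.] 0.0
az 70 30
pre [ 54.  27. -42. 122. -60.  51.  41.] 0.0
grasp [ 42.  39. -44. 120. -68.  35.  48.] 0.0
lift [ 48.  17. -50. 118. -64.  49.  26.] 0.0
p30_0 [ 66.  22. -34. 107. -47.  78.  32.] 0.0
p30_60 [ 45.  18. -10. 107. -54.  83. -23.] 0.0
p20_110 [ 38.  27.   1. 109. -63.  89. -61.] 0.0
p20_130 [ 36.  30.   4. 109. -64.  88. -78.] 0.0
p20_150 [ 33.  30.   7. 109. -65.  89. -97.] 0.0
p30_180 [  22.   26.   17.  110.  -63.   84. -130.] 0.0
az 80 25
pre [ 55.  40. -44. 112. -47.  58.  39.] 0.0
grasp [ 45.  48. -46. 112. -52.  43.  43.] 0.0
lift [ 52.  29. -55. 111. -53.  54.  27.] 0.0
p25_0 [ 69.  32. -42.  99. -40.  83.  32.] 0.0
p25_60 [ 45.  26
[... 2674 characters left out ...]
   1.  80. -42. 113. -10.] 0.0
p20_110 [ 17.  45.  17.  80. -50. 118. -51.] 0.0393
p20_130 [ 15.  48.  20.  80. -51. 118. -68.] 0.0073
p20_150 [ 14.  49.  22.  80. -52. 118. -87.] 0.0164
p25_180 [   6.   50.   33.   82.  -55.  118. -113.] 0.0017
az 110 30
pre [ 34.  51. -37.  81. -26.  83.  32.] 0.0
grasp [ 29.  53. -39.  90. -28.  70.  33.] 0.0
lift [ 33.  40. -44.  88. -32.  80.  24.] 0.0
p30_0 [ 50.  41. -34.  80. -25. 103.  37.] 0.0
p30_60 [ 27.  36.  -0.  81. -39. 110. -11.] 0.0
p20_110 [ 17.  45.  17.  80. -50. 118. -51.] 0.0342
p20_130 [ 15.  48.  20.  80. -51. 118. -68.] 0.0066
p20_150 [ 14.  49.  22.  80. -52. 118. -87.] 0.0163
p30_180 [   3.   47.   35.   84.  -53.  114. -113.] 0.0
```

```bash
python3 - <<'E'
from ik import *
from rel import rel
R=ori(100,40);c=np.array([.583,.237,.042]);d=R[:,1]
print(rel(tcp(c-.16*d,R),R))
# sim whole chain
q=env.get_obs()['qpos']
for nm,X,Rr in [('pre',c-.16*d,R),('grasp',c,R),('lift',c+[0,0,.17],R)]+[('p%d_%d'%(ap,r),np.array([.555,-.06,z]),ori(80,ap,r)) for ap,r,z in((40,0,.22),(30,60,.22),(20,110,.22),(15,130,.17),(15,150,.145),(15,165,.13))]:
    q,e=step(q,tcp(X,Rr),Rr);print(nm,np.round(q),round(e,4))
E
```

```text
(array([ 21.5, 303.7, -36.2]), array([-26.4, -40.5,   0.5]))
pre [ 40.  37. -40.  91. -26.  74.  24.] 0.0
grasp [ 31.  43. -41.  99. -28.  57.  25.] 0.0
lift [ 36.  30. -46.  95. -31.  70.  16.] 0.0
p40_0 [ 55.  22. -30.  99. -38.  80.  28.] 0.0
p30_60 [ 37.  24.  -5. 100. -51.  89. -21.] 0.0
p20_110 [ 27.  29.  10. 100. -62.  99. -63.] 0.0
p15_130 [ 27.  36.  11. 100. -65. 101. -77.] 0.0
p15_150 [ 24.  39.  14. 100. -66. 101. -94.] 0.0
p15_165 [  23.   41.   17.  100.  -67.  101. -107.] 0.0
```

Emit:
move_arm([
  [2, 30, -4, -3, -5, 0],
  [5, 65, -8, -7, -10, 0],
  [7, 100, -12, -10, -15, 0],
  [10, 135, -16, -13, -20, 0],
  [12, 170, -20, -16, -25, 0],
  [14, 205, -24, -19, -30, 0],
  [17, 240, -28, -23, -35, 0],
  [19, 275, -32, -26, -40, 0],
  [21, 304, -36, -26, -40, 0],
  [21, 304, -36, -26, -40, 0],
  [21, 304, -36, -26, -40, 0],
])

```text
time_s: 4.72
tool_pos: [0.6028, 0.1247, 0.1396]
tool_rot: [-90.2, 49.7, -80.3]
force: [0.2, -0.6, 0.5]
grip_width: 0.0868
```

```bash
python3 rec.py; python3 - <<'E'
from ik import *
from rel import rel
print(fitp(D,1e-3)[1])
R=ori(100,40);c=np.array([.583,.237,.042])
print(rel(tcp(c,R),R))
p,d=read_camera("scene");cv2.imwrite("pics/s1.png",p[:,:,::-1])
E
```

```text
{'time_s': 4.717, 'qpos': [37.52, 35.832, -36.649, 91.79, -28.519, 74.209, 25.543], 'tool_pos': [0.603, 0.125, 0.14], 'tool_rot': [-90.237, 49.696, -80.329], 'force': [0.165, -0.629, 0.534], 'grip_width': 0.087}
2.1257603954882853e-08
(array([  0.6, 158.1,   0. ]), array([-0. , -0.2,  0.3]))
```

View pics/s1.png

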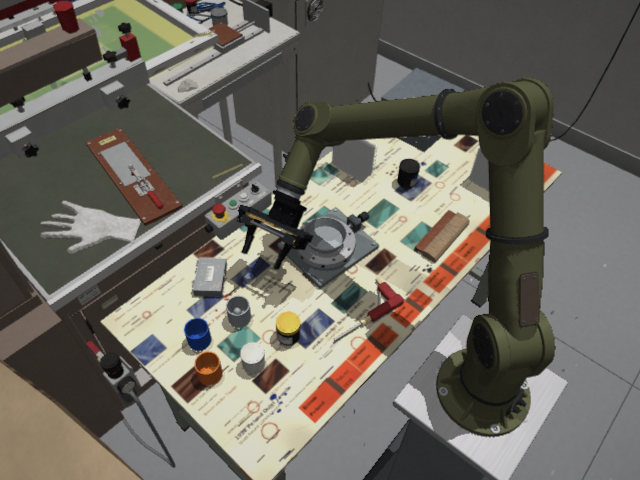

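The open gripper is at about (280,230), lined up with the steel cup at (238,312). The jars are untouched. Next I'll slide in.

Emit:
move_arm([
  [0, 30, 0, 0, 0, 0],
  [0, 60, 0, 0, 0, 0],
  [0, 85, 0, 0, 0, 0],
  [0, 105, 0, 0, 0, 0],
  [0, 120, 0, 0, 0, 0],
  [0, 120, 0, 0, 0, 0],
])

```text
time_s: 5.27
tool_pos: [0.5869, 0.2135, 0.0622]
tool_rot: [-90.3, 49.7, -80.5]
force: [-1.8, 0.2, 0.7]
grip_width: 0.0871
```

```bash
python3 rec.py; python3 - <<'E'
from ik import *
from rel import rel
R=ori(100,40);c=np.array([.583,.237,.042])
print(rel(tcp(c,R),R))
for n in("scene","top"):
    p,d=read_camera(n);W=cloud(n,d)
    m=(np.hypot(W[...,0]-.583,W[...,1]-.237)<.04)&(W[...,2]>.06)&(W[...,2]<.07);print(n,m.sum(),circ(W[m][:,:2]))
    u,v=(150,230) if n=="scene" else (130,160)
    cv2.imwrite(f"pics/{n}2.png",cv2.resize(p[v:v+150,u:u+200,::-1],None,fx=4,fy=4,interpolation=cv2.INTER_CUBIC))
E
```

```text
{'time_s': 5.267, 'qpos': [31.852, 39.73, -37.847, 97.96, -29.68, 61.431, 26.092], 'tool_pos': [0.587, 0.214, 0.062], 'tool_rot': [-90.269, 49.664, -80.506], 'force': [-1.775, 0.223, 0.723], 'grip_width': 0.087}
(array([-0. , 39.2,  0.2]), array([-0.1, -0.3,  0.3]))
scene 99 (array([0.58296361, 0.23749906]), np.float64(0.02829389309188683))
top 86 (array([0.58328022, 0.23706359]), np.float64(0.028183558587335494))
```

View pics/scene2.png

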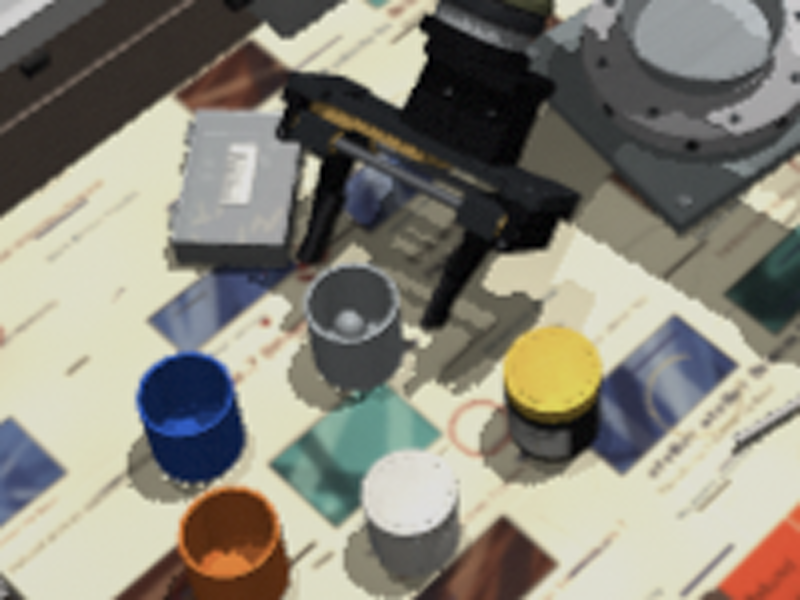

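View pics/top2.png

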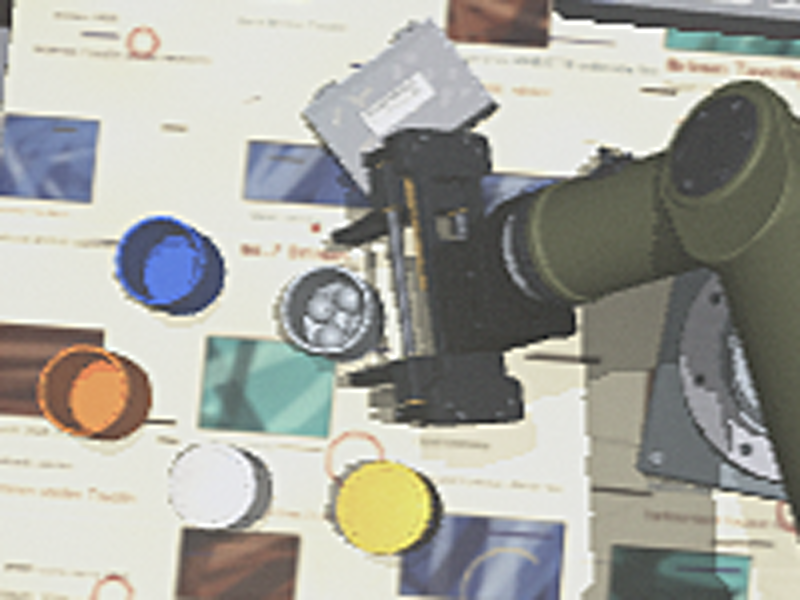

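Emit:
move_arm([
  [0, 15, 0, 0, 0, 0],
  [0, 30, 0, 0, 0, 0],
  [0, 39, 0, 0, 0, 0],
  [0, 39, 0, 0, 0, 0],
  [0, 39, 0, 0, 0, 0],
])

```text
time_s: 5.78
tool_pos: [0.5839, 0.2411, 0.0375]
tool_rot: [-90.2, 49.7, -80.6]
force: [-0.2, 0.5, 0.5]
grip_width: 0.0871
```

Emit:
move_arm([
  [0, 0, 0, 0, 0, 0],
  [0, 0, 0, 0, 0, 0],
  [0, 0, 0, 0, 0, 0],
  [0, 0, 0, 0, 0, 0],
  [0, 0, 0, 0, 0, 0],
  [0, 0, 0, 0, 0, 0],
], claw=50, newtons=30)

```text
time_s: 6.28
tool_pos: [0.5836, 0.2418, 0.0371]
tool_rot: [-90.2, 49.7, -80.7]
force: [1.5, 0.3, 0.0]
grip_width: 0.059
```

```bash
python3 rec.py; python3 - <<'E'
from ik import *
from rel import rel
R=ori(100,40);c=np.array([.583,.237,.042])
print(rel(tcp(c+[0,0,.17],R),R))
E
```

```text
{'time_s': 6.283, 'qpos': [29.703, 41.698, -38.078, 99.072, -30.048, 57.325, 26.222], 'tool_pos': [0.584, 0.242, 0.037], 'tool_rot': [-90.229, 49.694, -80.655], 'force': [1.473, 0.253, 0.003], 'grip_width': 0.059}
(array([-130.4, -108.7,   -1.9]), array([-0.3, -0.4,  0.3]))
```

Emit:
move_arm([
  [-8, -6, 0, 0, 0, 0],
  [-23, -19, 0, 0, 0, 0],
  [-46, -38, 0, 0, 0, 0],
  [-70, -59, 0, 0, 0, 0],
  [-95, -80, 0, 0, 0, 0],
  [-118, -98, 0, 0, 0, 0],
  [-130, -108, 0, 0, 0, 0],
  [-130, -108, 0, 0, 0, 0],
  [-130, -108, 0, 0, 0, 0],
])

```text
time_s: 7.03
tool_pos: [0.5831, 0.2434, 0.2053]
tool_rot: [-90.2, 49.6, -80.6]
force: [-0.4, -1.2, -3.0]
grip_width: 0.0595
```

```bash
python3 rec.py; python3 - <<'E'
from ik import *
from rel import rel
R=ori(85,40)
print(rel(tcp([.56,-.06,.215],R),R))
p,d=read_camera("scene");cv2.imwrite("pics/s3.png",p[:,:,::-1])
E
```

```text
{'time_s': 7.033, 'qpos': [32.323, 28.431, -41.531, 94.819, -33.241, 70.271, 16.849], 'tool_pos': [0.583, 0.243, 0.205], 'tool_rot': [-90.241, 49.59, -80.593], 'force': [-0.406, -1.156, -3.011], 'grip_width': 0.059}
(array([ 184.2, -223.2,  -71.8]), array([11.2,  9.3,  0.4]))
```

View pics/s3.png

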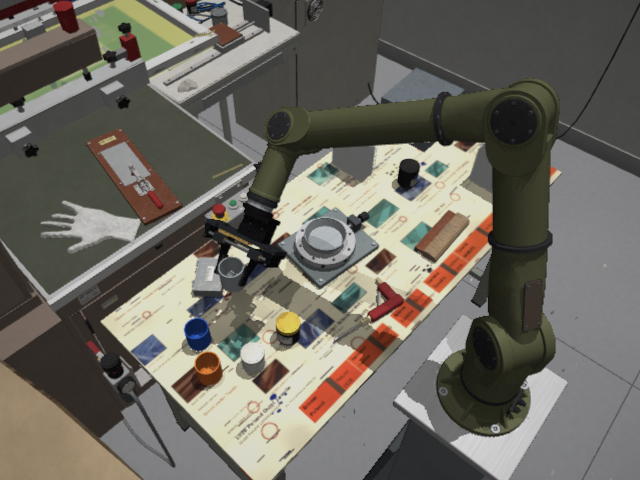

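Emit:
move_arm([
  [14, -17, -6, 1, 1, 0],
  [36, -45, -15, 3, 2, 0],
  [58, -70, -23, 5, 4, 0],
  [80, -97, -31, 7, 6, 0],
  [102, -124, -40, 9, 7, 0],
  [124, -150, -49, 11, 9, 0],
  [146, -177, -57, 11, 9, 0],
  [166, -202, -65, 11, 9, 0],
  [179, -217, -70, 11, 9, 0],
  [184, -223, -72, 11, 9, 0],
  [184, -223, -72, 11, 9, 0],
])

```text
time_s: 8.0
tool_pos: [0.5602, -0.0553, 0.2082]
tool_rot: [-90.1, 49.7, -94.9]
force: [0.2, 0.4, -1.9]
grip_width: 0.0589
```

```bash
python3 rec.py; cat > pour.py <<'E'
from ik import *
from rel import rel
Rg=E('xyz',[-90.2,49.65,-80.6])
mt=Rg.T@[0,0,1]
def geo(g,R,hg=.042):  # g grasp point; returns tilt, mouth centre, lip, min body z, body corners
    m=R@mt; tilt=np.degrees(np.arccos(m[2])); mouth=g+m*(.064-hg)
    dn=np.array([0,0,-1])-m*(-m[2]); dn/=np.linalg.norm(dn); lip=mouth+.03*dn
    C=np.array([g-.051*R[:,1]+sx*.0375*R[:,0]+sz*.095*R[:,2] for sx in(-1,1) for sz in(-1,1)])
    bot=g-m*hg+.03*dn
    return tilt,m,mouth,lip,bot,C
E
python3 - <<'E'
from pour import *
q=env.get_obs()['qpos']
for az,ap,r,z in((85,40,0,.215),(85,40,40,.215),(85,30,80,.215),(85,22,110,.215),(85,15,125,.18),(85,15,140,.155),(85,15,150,.14),(85,15,165,.135),(85,15,175,.13)):
    R=ori(az,ap,r);g=np.array([.56,-.06,z]);t,m,mo,lip,bot,C=geo(g,R)
    q,e=step(q,tcp(g,R),R)
    print(ap,r,round(t),np.round(m,2),'lip',np.round(lip,3),'bot',np.round(bot[2],3),'Cmin',np.round(C[C[:,2].argmin()],3),np.round(q),round(e,3))
E
```

```text
{'time_s': 8.0, 'qpos': [54.505, 25.796, -32.193, 95.026, -33.486, 82.528, 28.445], 'tool_pos': [0.56, -0.055, 0.208], 'tool_rot': [-90.128, 49.75, -94.944], 'force': [0.201, 0.369, -1.862], 'grip_width': 0.059}
40 0 0 [-0.   -0.01  1.  ] lip [ 0.547 -0.087  0.237] bot 0.173 Cmin [ 0.46  -0.115  0.219] [ 55.  26. -32.  95. -34.  83.  28.] 0.0
40 40 30 [ 0.48 -0.16  0.86] lip [ 0.595 -0.072  0.219] bot 0.164 Cmin [ 0.6   -0.161  0.179] [ 42.  23. -17.  96. -39.  85.  -7.] 0.0
30 80 64 [ 0.7  -0.56  0.44] lip [ 0.586 -0.08   0.198] bot 0.17 Cmin [ 0.531 -0.152  0.154] [ 35.  27.  -5.  95. -49.  92. -40.] 0.0
22 110 90 [ 0.65 -0.76  0.  ] lip [ 0.574 -0.077  0.185] bot 0.185 Cmin [ 0.555 -0.145  0.139] [ 32.  31.   2.  95. -56.  98. -65.] 0.0
15 125 105 [ 0.56 -0.79 -0.25] lip [ 0.568 -0.071  0.145] bot 0.162 Cmin [ 0.53  -0.133  0.097] [ 32.  38.   3.  95. -60. 101. -75.] 0.0
15 140 113 [ 0.42 -0.82 -0.39] lip [ 0.564 -0.067  0.119] bot 0.144 Cmin [ 0.505 -0.128  0.081] [ 31.  40.   5.  95. -60. 101. -87.] 0.0
15 150 118 [ 0.31 -0.83 -0.47] lip [ 0.562 -0.065  0.103] bot 0.133 Cmin [ 0.491 -0.124  0.076] [ 30.  41.   6.  95. -61. 101. -96.] 0.0
15 165 123 [ 0.13 -0.83 -0.54] lip [ 0.56  -0.062  0.098] bot 0.133 Cmin [ 0.473 -0.118  0.089] [  27.   42.    9.   95.  -62.  101. -110.] 0.0
15 175 124 [-0.   -0.82 -0.57] lip [ 0.56  -0.061  0.093] bot 0.129 Cmin [ 0.464 -0.113  0.099] [  26.   42.   11.   95.  -63.  102. -119.] 0.0
```

```bash
cat > path.py <<'E'
from pour import *
def path(keys,rows,P0=None,R0=None,slow=1):
    # keys: list of (g,az,al,roll); rows per segment; prints rows relative to present
    o=env.get_obs();P0=o['tool_pos'] if P0 is None else P0;R0=E('xyz',o['tool_rot']) if R0 is None else R0
    out=[]
    for (a,b),n in zip(zip(keys,keys[1:]),rows):
        for i in range(1,n+1):
            k=np.array(a)+(np.array(b)-np.array(a))*i/n
            R=ori(k[3],k[4],k[5]);X=tcp(k[:3],R)
            d,r=rel(X,R,P0,R0);out.append([float(round(v)) if j<3 else float(round(v)) for j,v in enumerate([*d,*r])])
    for r in out:print([int(v) for v in r])
E
python3 - <<'E'
from path import *
path([(.56,-.06,.215,85,40,0),(.56,-.06,.215,85,30,60),(.56,-.06,.215,85,22,105)],[10,8])
E
```

```text
[-2, 0, 0, 0, 6, 1]
[-2, 0, 0, 0, 12, 2]
[-3, 0, 0, 0, 18, 3]
[-3, 0, 0, -1, 24, 4]
[-3, 0, 0, -1, 30, 5]
[-3, 0, 0, -2, 36, 6]
[-3, 0, 0, -2, 42, 7]
[-3, 0, 0, -3, 48, 8]
[-4, 0, 0, -4, 54, 9]
[-4, 0, 0, -5, 60, 9]
[-4, 0, 0, -6, 65, 10]
[-4, 0, 0, -8, 71, 11]
[-4, 0, 0, -9, 76, 11]
[-4, 0, 0, -10, 82, 12]
[-4, 0, 0, -12, 88, 12]
[-4, 0, 0, -13, 93, 13]
[-5, 0, 0, -15, 98, 13]
[-5, 0, 0, -17, 104, 13]
```

Emit:
move_arm([
  [-2, 0, 0, 0, 5, 1],
  [-2, 0, 0, 0, 11, 2],
  [-3, 0, 0, 0, 17, 3],
  [-3, 0, 0, -1, 23, 4],
  [-3, 0, 0, -1, 30, 5],
  [-3, 0, 0, -2, 36, 6],
  [-3, 0, 0, -2, 42, 7],
  [-3, 0, 0, -3, 48, 8],
  [-4, 0, 0, -4, 54, 9],
  [-4, 0, 0, -5, 60, 9],
  [-4, 0, 0, -6, 65, 10],
  [-4, 0, 0, -8, 71, 11],
  [-4, 0, 0, -9, 76, 11],
  [-4, 0, 0, -10, 82, 12],
  [-4, 0, 0, -12, 88, 12],
  [-4, 0, 0, -13, 93, 13],
  [-5, 0, 0, -15, 98, 13],
  [-5, 0, 0, -17, 102, 13],
  [-5, 0, 0, -17, 104, 13],
  [-5, 0, 0, -17, 104, 13],
])

```text
time_s: 9.67
tool_pos: [0.5605, -0.0469, 0.2134]
tool_rot: [-157.7, -14.0, 169.9]
force: [-0.1, -0.2, -2.8]
grip_width: 0.0592
```

```bash
python3 rec.py; python3 - <<'E'
from path import *
o=env.get_obs();R=E('xyz',o['tool_rot']);t,m,mo,lip,bot,C=geo(o['tool_pos']-.008*R[:,1],R);print(t,m,lip,C[:,2])
path([(.56,-.06,.215,85,22,105),(.56,-.06,.19,85,15,120),(.56,-.06,.165,85,15,140),(.56,-.06,.155,85,15,150),(.56,-.06,.145,85,15,165)],[3,6,3,5])
p,d=read_camera("scene");cv2.imwrite("pics/s4.png",cv2.resize(p[120:320,180:440,::-1],None,fx=3,fy=3))
E
```

```text
{'time_s': 9.667, 'qpos': [47.124, 32.56, -18.291, 94.664, -48.924, 92.794, -65.185], 'tool_pos': [0.56, -0.047, 0.213], 'tool_rot': [-157.666, -14.019, 169.914], 'force': [-0.149, -0.223, -2.762], 'grip_width': 0.059}
86.78263224408572 [ 0.68243177 -0.72879144  0.05612415] [ 0.57606509 -0.07152815  0.18758915] [0.31128266 0.14076973 0.32945045 0.15893751]
[-3, -2, 10, -2, 5, 0]
[-5, 1, 17, -4, 10, -1]
[-7, 4, 25, -6, 15, -2]
[-8, 6, 28, -6, 18, -2]
[-9, 7, 32, -6, 22, -2]
[-10, 9, 36, -6, 25, -3]
[-11, 10, 40, -6, 28, -3]
[-12, 12, 43, -6, 32, -3]
[-13, 14, 47, -6, 35, -3]
[-14, 15, 50, -6, 38, -3]
[-15, 16, 53, -6, 42, -4]
[-16, 17, 56, -6, 45, -4]
[-16, 18, 58, -6, 48, -4]
[-17, 19, 60, -6, 51, -4]
[-17, 20, 61, -6, 54, -4]
[-18, 20, 63, -5, 57, -4]
[-18, 21, 65, -5, 60, -4]
```

View pics/s4.png

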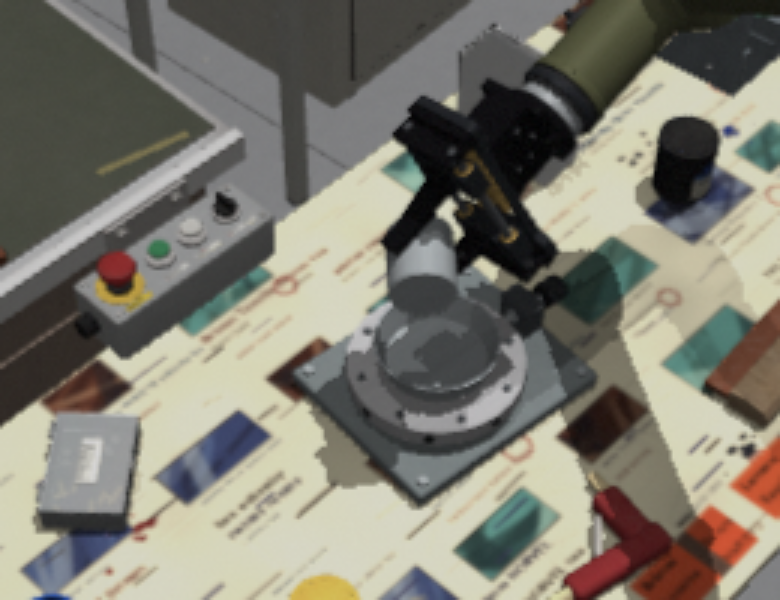

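The cup, at crop (420,265), lies level over the dish at (435,345), and nothing has spilled. I'll tip it further while lowering it.

Emit:
move_arm([
  [-3, -1, 10, -2, 5, 0],
  [-5, 1, 17, -4, 10, -1],
  [-7, 4, 25, -6, 15, -2],
  [-8, 6, 28, -6, 18, -2],
  [-9, 7, 32, -6, 22, -2],
  [-10, 9, 36, -6, 25, -3],
  [-11, 10, 40, -6, 28, -3],
  [-12, 12, 43, -6, 32, -3],
  [-13, 14, 47, -6, 35, -3],
  [-13, 14, 47, -6, 35, -3],
  [-13, 14, 47, -6, 35, -3],
  [-14, 15, 50, -6, 38, -3],
  [-15, 16, 53, -6, 42, -4],
  [-16, 17, 56, -6, 45, -4],
  [-16, 17, 56, -6, 45, -4],
  [-16, 18, 58, -6, 48, -4],
  [-17, 19, 60, -6, 51, -4],
  [-17, 20, 61, -6, 54, -4],
  [-18, 21, 65, -5, 60, -4],
  [-18, 21, 65, -5, 60, -4],
])

```text
time_s: 11.38
tool_pos: [0.561, -0.055, 0.1438]
tool_rot: [-133.1, -68.3, 129.9]
force: [0.5, 0.8, -1.6]
grip_width: 0.0588
```

```bash
python3 rec.py; python3 - <<'E'
from path import *
o=env.get_obs();R=E('xyz',o['tool_rot']);t,m,mo,lip,bot,C=geo(o['tool_pos']-.008*R[:,1],R);print(t,m,lip,C[:,2])
p,d=read_camera("scene");cv2.imwrite("pics/s5.png",cv2.resize(p[120:320,180:440,::-1],None,fx=3,fy=3))
p,d=read_camera("top");cv2.imwrite("pics/t5.png",cv2.resize(p[150:350,200:460,::-1],None,fx=3,fy=3))
E
```

```text
{'time_s': 11.383, 'qpos': [41.757, 40.659, -9.219, 94.966, -53.926, 94.577, -115.436], 'tool_pos': [0.561, -0.055, 0.144], 'tool_rot': [-133.071, -68.271, 129.875], 'force': [0.508, 0.789, -1.583], 'grip_width': 0.059}
122.15934637585033 [ 0.12543267 -0.83722708 -0.53227573] [ 0.56069701 -0.06530155  0.10889486] [0.14897852 0.10094083 0.21864919 0.17061151]
```

View pics/s5.png

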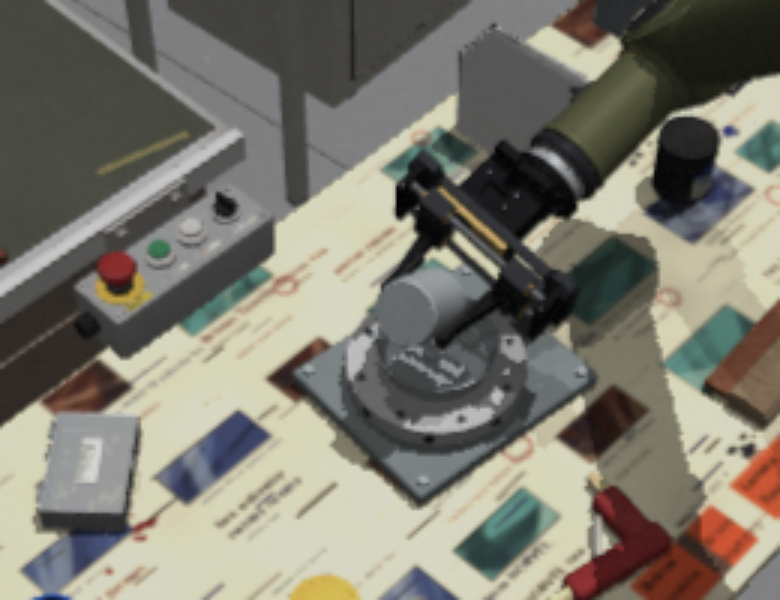

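View pics/t5.png

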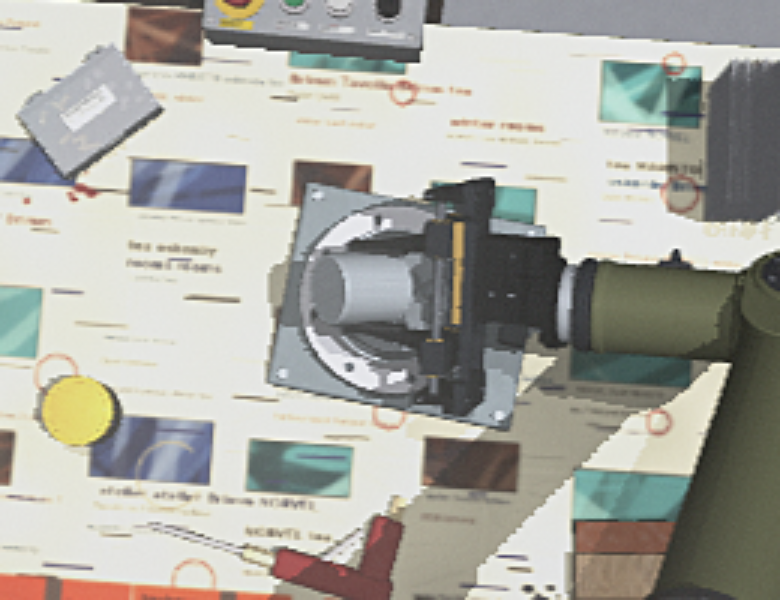

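Wrist load fell by about 1.2 N, which matches four balls. I'll tip a bit more and wait, then rise and look.

Emit:
move_arm([
  [0, 0, 0, 0, 4, 0],
  [0, 0, 0, 0, 8, 0],
  [0, 0, 0, 0, 8, 0],
  [0, 0, 0, 0, 8, 0],
  [0, 0, 0, 0, 8, 0],
  [0, 0, 0, 0, 8, 0],
  [0, 0, 0, 0, 8, 0],
])

```text
time_s: 12.07
tool_pos: [0.5608, -0.0556, 0.1435]
tool_rot: [-114.3, -72.8, 109.9]
force: [0.0, 0.4, -1.0]
grip_width: 0.059
```

```bash
python3 rec.py; python3 - <<'E'
from path import *
path([(.56,-.055,.145,85,15,173),(.56,-.03,.215,85,15,150),(.56,-.02,.225,85,22,108)],[4,6])
E
```

```text
{'time_s': 12.067, 'qpos': [40.931, 40.599, -8.055, 95.013, -54.431, 94.991, -123.015], 'tool_pos': [0.561, -0.056, 0.143], 'tool_rot': [-114.261, -72.762, 109.908], 'force': [0.044, 0.355, -0.953], 'grip_width': 0.059}
[20, 9, -1, 0, -6, -1]
[39, 11, -3, 0, -11, -1]
[57, 12, -5, 0, -17, -1]
[76, 13, -6, 0, -23, -1]
[78, 14, -6, 0, -30, 0]
[79, 15, -7, 1, -37, 1]
[81, 17, -7, 2, -44, 2]
[83, 18, -7, 2, -51, 3]
[85, 19, -7, 4, -58, 4]
[87, 20, -7, 4, -65, 5]
```

Emit:
move_arm([
  [20, 8, -1, 0, 0, 0],
  [39, 11, -3, 0, 0, 0],
  [57, 12, -5, 0, -6, 0],
  [76, 13, -6, 0, -12, 0],
  [78, 14, -6, 0, -19, 0],
  [79, 15, -7, 0, -26, 0],
  [80, 15, -7, 1, -33, 1],
  [80, 16, -7, 1, -40, 1],
  [82, 17, -7, 2, -47, 2],
  [85, 18, -7, 3, -54, 3],
  [87, 19, -7, 4, -61, 4],
  [87, 20, -7, 4, -65, 5],
  [87, 20, -7, 4, -65, 5],
])

```text
time_s: 13.15
tool_pos: [0.5607, -0.0121, 0.2228]
tool_rot: [-157.3, -16.2, 167.9]
force: [-0.1, -0.4, -0.4]
grip_width: 0.0589
```

```bash
python3 rec.py; python3 - <<'E'
from path import *
o=env.get_obs();R=E('xyz',o['tool_rot']);t,m,mo,lip,bot,C=geo(o['tool_pos']-.008*R[:,1],R);print(t,m,lip,C[:,2])
p,d=read_camera("scene");cv2.imwrite("pics/s6.png",cv2.resize(p[120:320,180:440,::-1],None,fx=3,fy=3))
path([(.56,-.02,.225,85,22,108),(.565,.04,.225,88,30,60),(.575,.12,.22,94,40,0)],[8,10])
E
```

```text
{'time_s': 13.15, 'qpos': [44.637, 29.194, -17.632, 98.274, -51.85, 90.497, -68.121], 'tool_pos': [0.561, -0.012, 0.223], 'tool_rot': [-157.271, -16.195, 167.873], 'force': [-0.148, -0.401, -0.426], 'grip_width': 0.059}
88.29968726131818 [ 0.65903849 -0.75152369  0.0296717 ] [ 0.57508161 -0.03668788  0.1964693 ] [0.31841278 0.15012125 0.33933087 0.17103934]
[1, 7, -2, 1, -6, 0]
[2, 14, -5, 2, -12, -1]
[3, 21, -7, 3, -18, -1]
[4, 28, -10, 4, -24, -1]
[4, 35, -12, 5, -31, -2]
[5, 42, -14, 6, -37, -2]
[6, 49, -17, 7, -43, -3]
[7, 56, -20, 8, -49, -4]
[8, 63, -22, 9, -55, -5]
[8, 71, -24, 10, -62, -6]
[9, 79, -26, 10, -68, -8]
[10, 86, -29, 11, -74, -9]
[10, 94, -31, 11, -80, -11]
[11, 102, -33, 12, -87, -13]
[11, 109, -36, 12, -93, -14]
[12, 117, -38, 12, -99, -16]
[12, 124, -40, 12, -105, -18]
[13, 132, -43, 12, -111, -20]
```

View pics/s6.png

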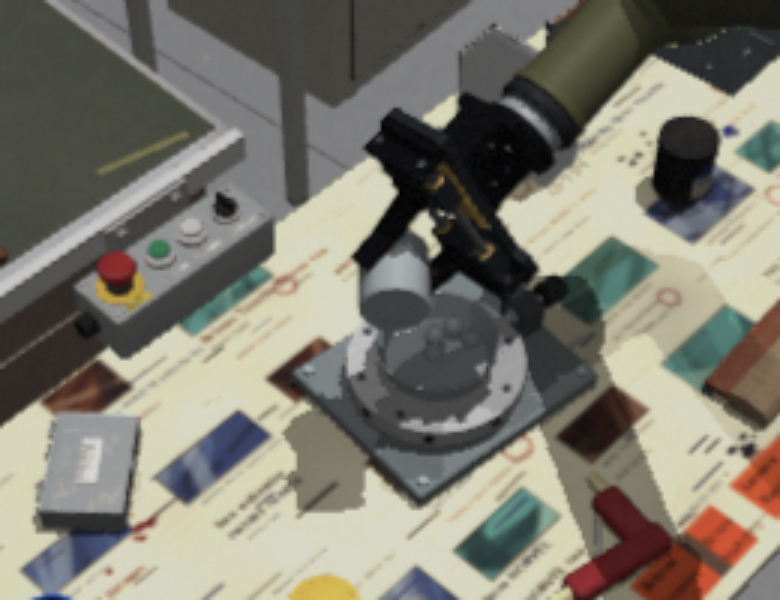

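Balls lie in the dish near crop (450,338). I'll bring the cup upright on the way back, then count the balls once the arm is clear.

Emit:
move_arm([
  [1, 7, -2, 1, -6, 0],
  [2, 14, -5, 2, -12, -1],
  [3, 21, -7, 3, -18, -1],
  [4, 28, -10, 4, -24, -1],
  [4, 35, -12, 5, -31, -2],
  [5, 42, -14, 6, -37, -2],
  [6, 49, -17, 7, -43, -3],
  [7, 56, -20, 8, -49, -4],
  [8, 63, -22, 9, -55, -5],
  [8, 71, -24, 10, -62, -6],
  [9, 79, -26, 10, -68, -8],
  [10, 86, -29, 11, -74, -9],
  [10, 94, -31, 11, -80, -11],
  [11, 102, -33, 12, -87, -13],
  [11, 109, -36, 12, -93, -14],
  [12, 117, -38, 12, -99, -16],
  [12, 124, -40, 12, -105, -18],
  [13, 132, -43, 12, -111, -20],
  [13, 132, -43, 12, -111, -20],
  [13, 132, -43, 12, -111, -20],
])

```text
time_s: 14.87
tool_pos: [0.5744, 0.1264, 0.2147]
tool_rot: [-90.4, 50.0, -87.0]
force: [0.4, -1.1, 0.5]
grip_width: 0.0592
```

```bash
python3 rec.py; python3 - <<'E'
from path import *
R=ori(100,40);c=np.array([.583,.235,.16])
print(rel(tcp(c,R),R)); c[2]=.044; print(rel(tcp(c,R),R))
p,d=read_camera("scene");cv2.imwrite("pics/s7.png",cv2.resize(p[120:320,180:440,::-1],None,fx=3,fy=3))
p,d=read_camera("top");cv2.imwrite("pics/t7.png",cv2.resize(p[150:350,200:460,::-1],None,fx=3,fy=3))
E
```

```text
{'time_s': 14.867, 'qpos': [40.627, 23.987, -35.865, 97.615, -36.595, 75.94, 22.732], 'tool_pos': [0.574, 0.126, 0.215], 'tool_rot': [-90.427, 50.036, -86.961], 'force': [0.446, -1.05, 0.537], 'grip_width': 0.059}
(array([-27.4, 125.7,  14.6]), array([-4.9, -4.5, -0.1]))
(array([ 61.5, 200.2,  15.1]), array([-4.9, -4.5, -0.1]))
```

View pics/s7.png

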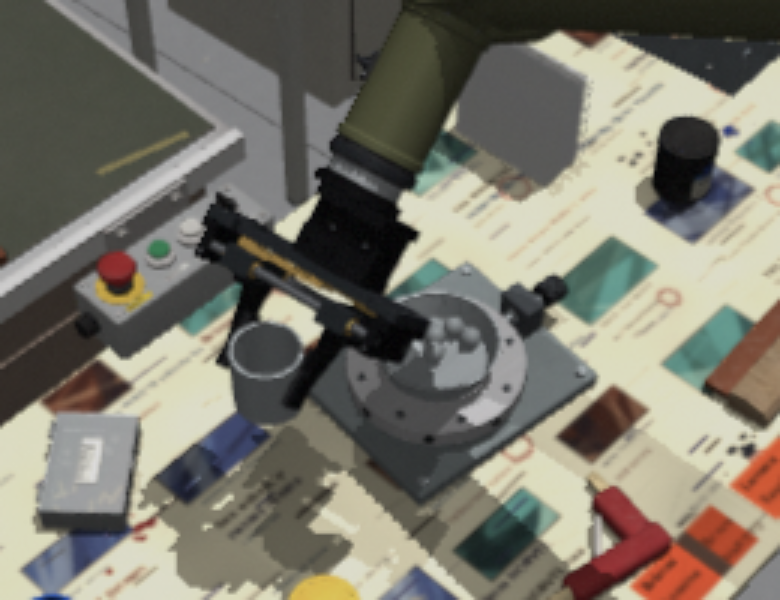

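View pics/t7.png

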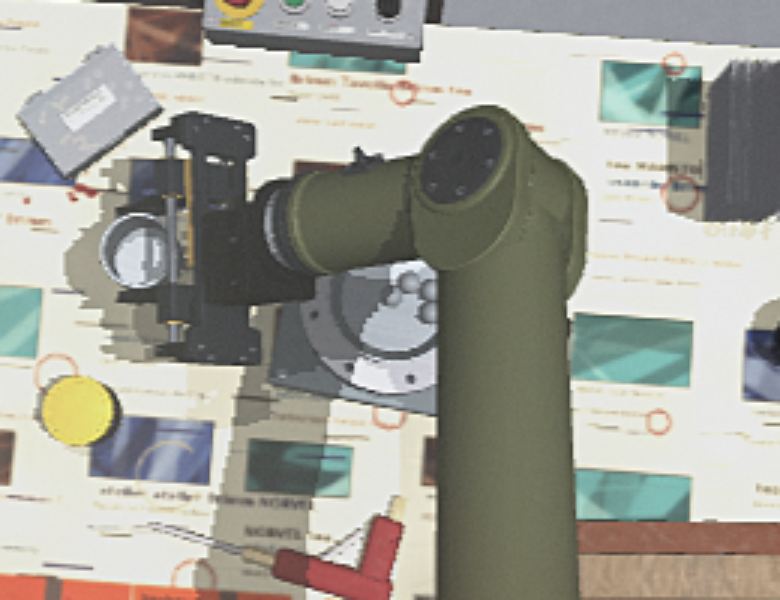

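The dish holds all four balls, at scene crop (435–470, 328–350), and the cup is empty. Now I'll set it back down.

Emit:
move_arm([
  [-5, 20, 2, -1, -1, 0],
  [-10, 45, 5, -2, -2, 0],
  [-15, 70, 8, -3, -3, 0],
  [-20, 95, 11, -4, -4, 0],
  [-27, 115, 14, -5, -4, 0],
  [-27, 126, 15, -5, -4, 0],
  [-10, 140, 15, -5, -4, 0],
  [10, 157, 15, -5, -4, 0],
  [30, 174, 15, -5, -4, 0],
  [46, 187, 15, -5, -4, 0],
  [56, 196, 15, -5, -4, 0],
  [56, 196, 15, -5, -4, 0],
  [56, 196, 15, -5, -4, 0],
])

```text
time_s: 16.05
tool_pos: [0.5828, 0.2402, 0.0457]
tool_rot: [-90.5, 50.0, -80.6]
force: [-0.3, 0.1, -1.7]
grip_width: 0.0592
```

```bash
python3 rec.py; python3 - <<'E'
from path import *
o=env.get_obs();R=E('xyz',o['tool_rot']);print(geo(o['tool_pos']-.008*R[:,1],R)[:2])
Rn=Ro.align_vectors([[0,0,1]],[R@mt])[0].as_matrix()@R
for z in(.0385,.036): print(rel([.5826,.238,z],Rn))
p,d=read_camera("scene");cv2.imwrite("pics/s8.png",cv2.resize(p[220:380,150:340,::-1],None,fx=4,fy=4))
W=cloud("scene",d);m=(np.hypot(W[...,0]-.583,W[...,1]-.233)<.05)&(W[...,2]>.058)&(W[...,2]<.085);q=W[m];print(np.percentile(q[:,2],[5,50,95]))
E
```

```text
{'time_s': 16.05, 'qpos': [28.396, 40.381, -36.007, 98.897, -32.03, 59.003, 27.236], 'tool_pos': [0.583, 0.24, 0.046], 'tool_rot': [-90.487, 50.044, -80.64], 'force': [-0.317, 0.123, -1.703], 'grip_width': 0.059}
(np.float64(0.4351204083926553), array([ 0.00431844, -0.00624685,  0.99997116]))
(array([ 6.9,  3. , -0.6]), array([ 0.1, -0.1, -0.4]))
(array([ 8.8,  4.6, -0.6]), array([ 0.1, -0.1, -0.4]))
[0.05973306 0.06981944 0.0811525 ]
```

View pics/s8.png

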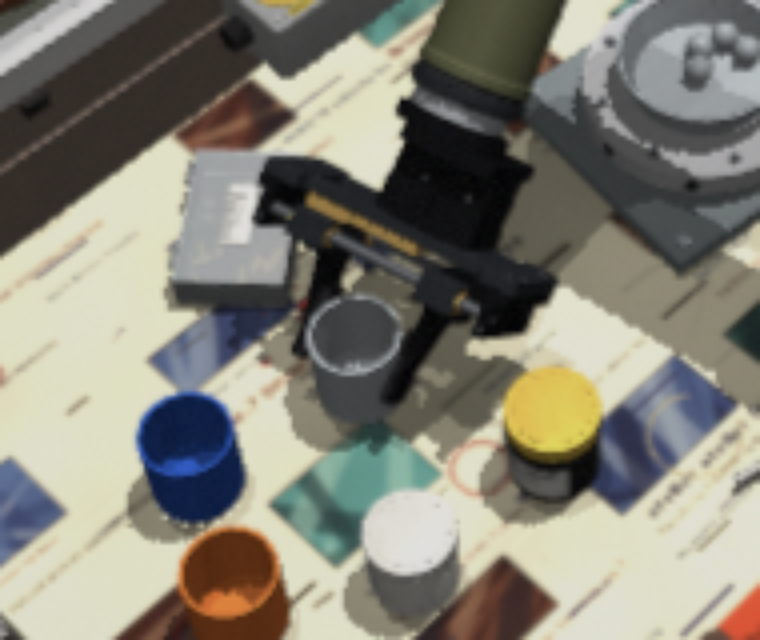

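Emit:
move_arm([
  [3, 1, 0, 0, 0, 0],
  [5, 2, 0, 0, 0, 0],
  [6, 3, 0, 0, 0, 0],
  [7, 4, -1, 0, 0, 0],
  [7, 4, -1, 0, 0, 0],
  [7, 4, -1, 0, 0, 0],
])

```text
time_s: 16.6
tool_pos: [0.5818, 0.2393, 0.038]
tool_rot: [-90.4, 50.0, -80.4]
force: [0.4, -0.8, -0.6]
grip_width: 0.0588
```

```bash
python3 rec.py
```

```text
{'time_s': 16.6, 'qpos': [28.389, 40.994, -35.874, 99.071, -31.852, 58.471, 27.827], 'tool_pos': [0.582, 0.239, 0.038], 'tool_rot': [-90.351, 50.001, -80.429], 'force': [0.418, -0.813, -0.563], 'grip_width': 0.059}
```

Emit:
move_arm([
  [0.5, 0.4, 0, 0, 0, 0],
  [0.9, 0.7, 0, 0, 0, 0],
  [0.9, 0.7, 0, 0, 0, 0],
  [0.9, 0.7, 0, 0, 0, 0],
])

```text
time_s: 16.93
tool_pos: [0.582, 0.2394, 0.0371]
tool_rot: [-90.3, 50.0, -80.4]
force: [0.4, -0.2, 1.2]
grip_width: 0.0586
```

Emit:
move_arm([
  [0, 0, 0, 0, 0, 0],
  [0, 0, 0, 0, 0, 0],
  [0, 0, 0, 0, 0, 0],
  [0, 0, 0, 0, 0, 0],
  [0, 0, 0, 0, 0, 0],
], claw=87)

```text
time_s: 17.35
tool_pos: [0.582, 0.2391, 0.0367]
tool_rot: [-90.3, 50.0, -80.4]
force: [0.2, 0.6, -0.6]
grip_width: 0.0829
```

Emit:
move_arm([
  [0, -8, 0, 0, 0, 0],
  [0, -20, 0, 0, 0, 0],
  [0, -40, 0, 0, 0, 0],
  [0, -65, 0, 0, 0, 0],
  [0, -95, 0, 0, 0, 0],
  [0, -125, 0, 0, 0, 0],
  [0, -150, 0, 0, 0, 0],
  [0, -160, 0, 0, 0, 0],
  [0, -160, 0, 0, 0, 0],
])

```text
time_s: 18.1
tool_pos: [0.6056, 0.1149, 0.1412]
tool_rot: [-90.0, 49.8, -80.5]
force: [0.8, -0.3, 0.0]
grip_width: 0.087
```

```bash
python3 rec.py; python3 - <<'E'
from path import *
p,d=read_camera("scene");cv2.imwrite("pics/s9.png",p[:,:,::-1])
W=cloud("scene",d);m=(np.hypot(W[...,0]-.583,W[...,1]-.235)<.045)&(W[...,2]>.058)&(W[...,2]<.07);print(circ(W[m][:,:2]),np.percentile(W[m][:,2],[5,50,95]))
u=np.array([-.164,-.986,0]); k=np.array([.558,-.083,.036])+.147*u
print(k)
# tool down, jaw axis along fixture x: candidates
q=env.get_obs()['qpos']
for fl in(0,1):
  y=np.array([0,0,-1.]);z=np.array([.986,-.164,0])*(-1 if fl else 1);R=np.c_[np.cross(y,z),y,z]
  for X in(k+[0,0,.15],k,k+.018*u):
    print(fl,rel(tcp(X,R),R)); s,e=step(q,tcp(X,R),R,80);print(np.round(s),e)
E
```

```text
{'time_s': 18.1, 'qpos': [36.344, 35.306, -33.883, 91.304, -29.966, 75.327, 26.905], 'tool_pos': [0.606, 0.115, 0.141], 'tool_rot': [-90.036, 49.826, -80.486], 'force': [0.815, -0.339, 0.021], 'grip_width': 0.087}
(array([0.58030537, 0.23440838]), np.float64(0.02835554139201532)) [0.05862566 0.06257678 0.06692846]
[ 0.533892 -0.227942  0.036   ]
0 (array([ 182.6, -275.5, -127.5]), array([  8.5,  17.9, -49.4]))
[ 34.  13. -16.  97.   4.  71.   8.] 3.1456183283984295e-16
0 (array([ 297.4, -178.9, -127.1]), array([  8.5,  17.9, -49.4]))
[ 29.  21. -10. 105.   4.  54.   8.] 1.4437748528187877e-15
0 (array([ 308.3, -191.9, -133. ]), array([  8.5,  17.9, -49.4]))
[ 31.  22. -10. 104.   4.  54.   9.] 1.7777520507750824e-15
1 (array([ 182.6, -275.5, -127.5]), array([ -68.5, -147.1,  -11.7]))
[ 81.  38. -79.  96.  39.  82. 154.] 0.5798006701449538
1 (array([ 297.4, -178.9, -127.1]), array([ -68.5, -147.1,  -11.7]))
[ 78.  51. -79. 103.  53.  73. 154.] 2.4494691695416e-07
1 (array([ 308.3, -191.9, -133. ]), array([ -68.5, -147.1,  -11.7]))
[ 79.  53. -79. 103.  54.  74. 154.] 0.07843926002791074
```

View pics/s9.png

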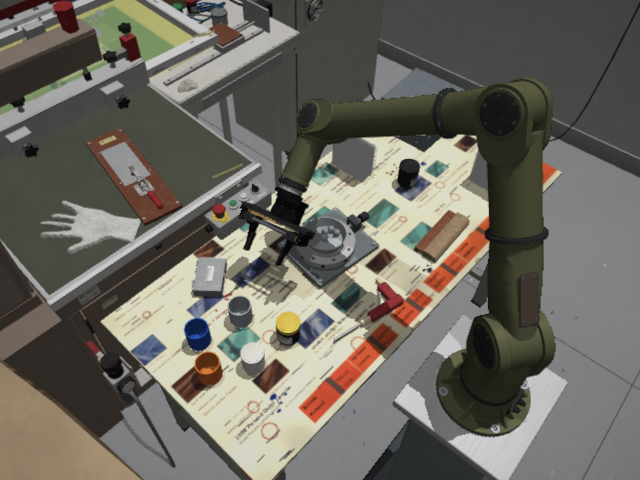

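```bash
python3 - <<'E'
from path import *
from scipy.spatial.transform import Slerp
o=env.get_obs();R0=E('xyz',o['tool_rot']);P0=o['tool_pos']
u=np.array([-.164,-.986,0]); k=np.array([.558,-.083,.036])+.147*u
y=np.array([0,0,-1.]);z=np.array([.986,-.164,0]);R=np.c_[np.cross(y,z),y,z]
pts=[P0,P0+[0,0,.15],tcp(k+[0,0,.2],R),tcp(k+[0,0,.1],R)];S=Slerp([0,1],Ro.from_matrix([R0,R]))
f=0
for a,b,n,f0,f1 in((pts[0],pts[1],5,0,.15),(pts[1],pts[2],11,.15,1),(pts[2],pts[3],3,1,1)):
    for i in range(1,n+1):
        d,r=rel(a+(b-a)*i/n,S(f0+(f1-f0)*i/n).as_matrix(),P0,R0);print([int(round(v)) for v in [*d,*r]],end=', ')
E
```

```text
[-23, -19, 0, 0, 0, -2], [-46, -39, 0, 0, 1, -3], [-69, -58, 0, 1, 2, -4], [-92, -77, 0, 1, 2, -6], [-115, -97, 0, 1, 3, -7], [-91, -116, -12, 2, 4, -11], [-68, -135, -24, 3, 5, -15], [-44, -154, -35, 3, 7, -19], [-21, -173, -47, 4, 8, -23], [3, -192, -58, 4, 10, -26], [27, -212, -70, 5, 11, -30], [50, -231, -81, 6, 12, -34], [74, -250, -93, 6, 14, -38], [97, -269, -104, 7, 15, -42], [121, -288, -116, 8, 16, -46], [144, -308, -128, 8, 18, -49], [170, -286, -128, 8, 18, -49], [195, -265, -127, 8, 18, -49], [221, -243, -127, 8, 18, -49],
```

Emit:
move_arm([
  [-23, -19, 0, 0, 0, -2],
  [-46, -39, 0, 0, 1, -3],
  [-69, -58, 0, 1, 2, -4],
  [-92, -77, 0, 1, 2, -6],
  [-115, -97, 0, 1, 3, -7],
  [-91, -116, -12, 2, 4, -11],
  [-68, -135, -24, 3, 5, -15],
  [-44, -154, -35, 3, 7, -19],
  [-21, -173, -47, 4, 8, -23],
  [3, -192, -58, 4, 10, -26],
  [27, -212, -70, 5, 11, -30],
  [50, -231, -81, 6, 12, -34],
  [74, -250, -93, 6, 14, -38],
  [97, -269, -104, 7, 15, -42],
  [121, -288, -116, 8, 16, -46],
  [144, -308, -128, 8, 18, -49],
  [170, -286, -128, 8, 18, -49],
  [195, -265, -127, 8, 18, -49],
  [221, -243, -127, 8, 18, -49],
  [221, -243, -127, 8, 18, -49],
])

```text
time_s: 19.82
tool_pos: [0.5288, -0.2225, 0.1185]
tool_rot: [-91.5, 0.7, -99.1]
force: [-2.0, 0.3, -0.9]
grip_width: 0.0872
```

```bash
python3 rec.py; python3 - <<'E'
from path import *
u=np.array([-.164,-.986,0]); k=np.array([.558,-.083,.036])+.147*u
y=np.array([0,0,-1.]);z=np.array([.986,-.164,0]);R=np.c_[np.cross(y,z),y,z]
print(rel(tcp(k+[0,0,.1],R),R));print(rel(tcp(k,R),R))
for n in("scene","top"):
    p,d=read_camera(n)
    x0,y0=(290,150) if n=="scene" else (290,180)
    cv2.imwrite(f"pics/{n}10.png",cv2.resize(p[y0:y0+120,x0:x0+160,::-1],None,fx=5,fy=5,interpolation=cv2.INTER_CUBIC))
    W=cloud(n,d);m=(W[...,2]>.03)&(W[...,2]<.055)&(np.hypot(W[...,0]-k[0],W[...,1]-k[1])<.025);print(n,m.sum(),k, W[m].mean(0),W[m].min(0),W[m].max(0))
E
```

```text
{'time_s': 19.817, 'qpos': [38.904, 16.528, -21.572, 100.212, 6.106, 66.044, 6.426], 'tool_pos': [0.529, -0.223, 0.119], 'tool_rot': [-91.469, 0.663, -99.084], 'force': [-1.973, 0.336, -0.915], 'grip_width': 0.087}
(array([ 4.4, -9.7,  5.7]), array([ 1.5,  0.4, -0.7]))
(array([ 5.6, 90.3,  8.2]), array([ 1.5,  0.4, -0.7]))
scene 85 [ 0.533892 -0.227942  0.036   ] [ 0.53156789 -0.2243085   0.0438303 ] [ 0.52020853 -0.24078025  0.03045433] [ 0.54920478 -0.2035936   0.05309514]<stdin>:9: RuntimeWarning: Mean of empty slice.
  ret = um.true_divide(
Traceback (most recent call last):
ValueError: zero-size array to reduction operation minimum which has no identity
```

View pics/scene10.png

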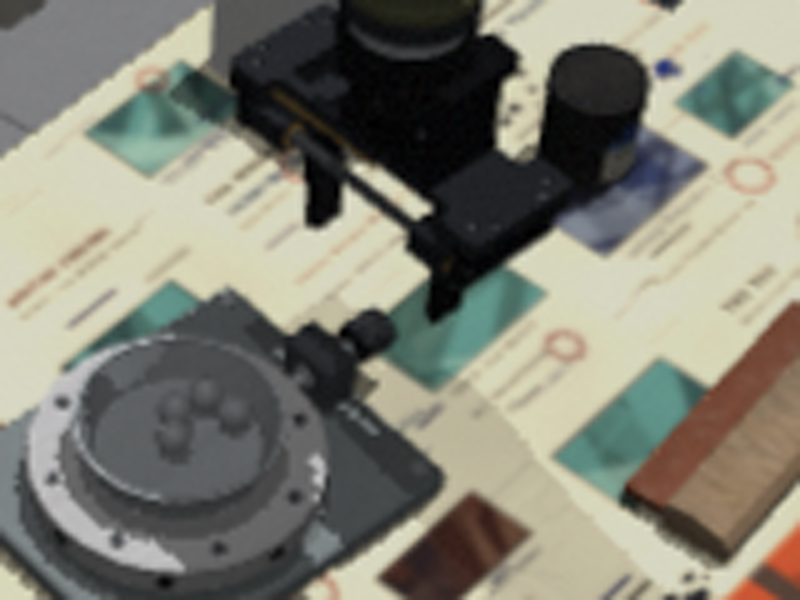

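View pics/top10.png

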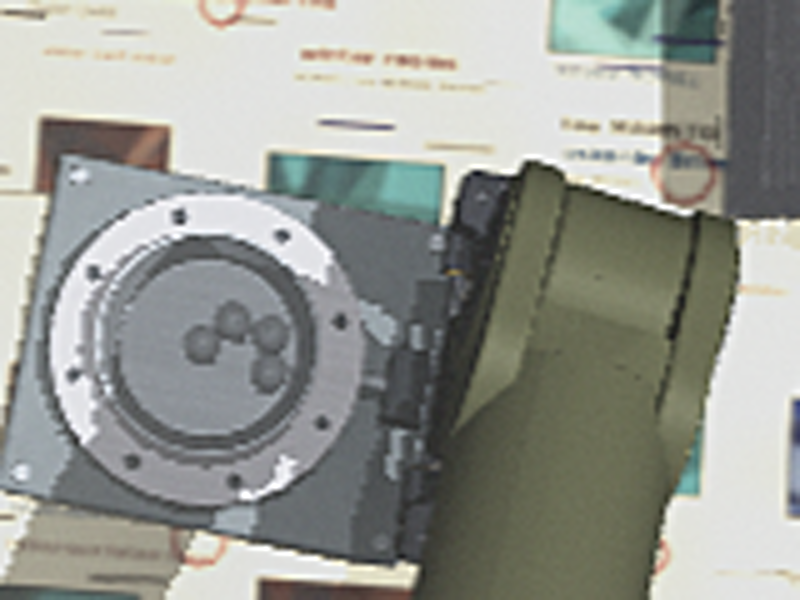

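Emit:
move_arm([
  [3, 5, 4, 1, 0, -1],
  [5, 20, 6, 1.5, 0.4, -0.7],
  [5, 40, 7, 1.5, 0.4, -0.7],
  [5, 60, 8, 1.5, 0.4, -0.7],
  [5, 75, 8, 1.5, 0.4, -0.7],
  [6, 75, 8, 1.5, 0.4, -0.7],
])

```text
time_s: 20.42
tool_pos: [0.5399, -0.232, 0.0511]
tool_rot: [-89.3, -0.3, -99.6]
force: [-0.3, -0.4, 0.4]
grip_width: 0.0868
```

```bash
python3 rec.py; python3 - <<'E'
from path import *
u=np.array([-.164,-.986,0]); k=np.array([.558,-.083,.036])+.148*u
y=np.array([0,0,-1.]);z=np.array([.986,-.164,0]);R=np.c_[np.cross(y,z),y,z]
print(rel(tcp(k,R),R))
E
```

```text
{'time_s': 20.417, 'qpos': [38.18, 20.676, -20.71, 103.531, 8.763, 56.556, 4.361], 'tool_pos': [0.54, -0.232, 0.051], 'tool_rot': [-89.257, -0.252, -99.584], 'force': [-0.276, -0.375, 0.36], 'grip_width': 0.087}
(array([-2.1, 23. , -6.9]), array([-0.7, -0.1,  0.3]))
```

Emit:
move_arm([
  [-1, 6, -4, -0.7, 0, 0.3],
  [-2, 14, -7, -0.7, 0, 0.3],
  [-2, 23, -7, -0.7, 0, 0.3],
  [-2, 23, -7, -0.7, 0, 0.3],
  [-2, 23, -7, -0.7, 0, 0.3],
])

```text
time_s: 20.83
tool_pos: [0.5339, -0.2301, 0.0286]
tool_rot: [-89.9, -0.0, -99.7]
force: [-1.0, -0.0, 0.5]
grip_width: 0.0868
```

```bash
python3 rec.py; python3 - <<'E'
from path import *
u=np.array([-.164,-.986,0]); k=np.array([.558,-.083,.036])+.148*u
y=np.array([0,0,-1.]);z=np.array([.986,-.164,0]);R=np.c_[np.cross(y,z),y,z]
print(rel(tcp(k,R),R))
p,d=read_camera("scene")
cv2.imwrite(f"pics/s11.png",cv2.resize(p[150:270,290:450,::-1],None,fx=5,fy=5,interpolation=cv2.INTER_CUBIC))
E
```

```text
{'time_s': 20.833, 'qpos': [38.053, 22.077, -20.443, 104.682, 9.232, 54.726, 3.992], 'tool_pos': [0.534, -0.23, 0.029], 'tool_rot': [-89.864, -0.005, -99.66], 'force': [-0.952, -0.047, 0.506], 'grip_width': 0.087}
(array([-1.1,  0.6, -0.4]), array([-0.1, -0.2,  0. ]))
```

View pics/s11.png

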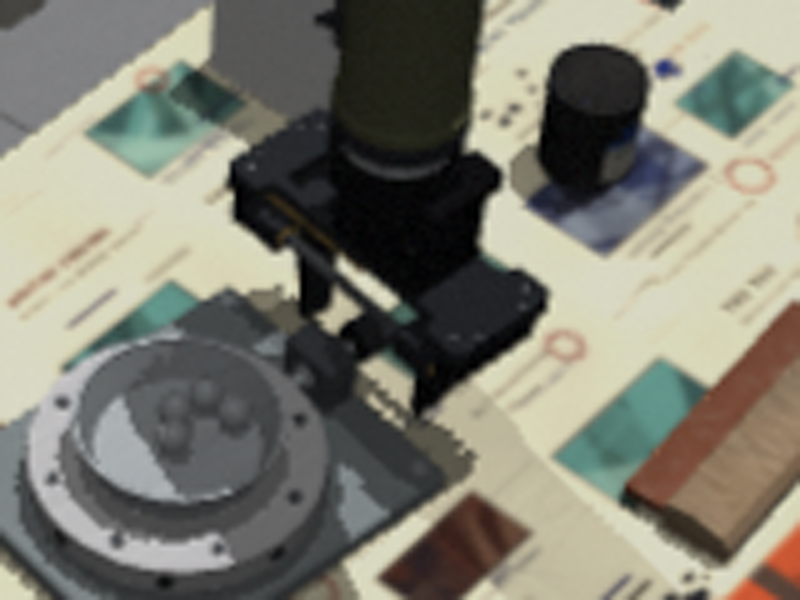

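Emit:
move_arm([
  [0, 0, 0, 0, 0, 0],
  [0, 0, 0, 0, 0, 0],
  [0, 0, 0, 0, 0, 0],
  [0, 0, 0, 0, 0, 0],
  [0, 0, 0, 0, 0, 0],
  [0, 0, 0, 0, 0, 0],
  [0, 0, 0, 0, 0, 0],
  [0, 0, 0, 0, 0, 0],
], claw=15, newtons=50)

```text
time_s: 21.55
tool_pos: [0.5341, -0.2302, 0.0287]
tool_rot: [-89.8, -0.0, -99.7]
force: [-0.0, -0.7, 0.5]
grip_width: 0.0416
```

```bash
python3 rec.py
```

```text
{'time_s': 21.55, 'qpos': [38.054, 22.07, -20.442, 104.673, 9.234, 54.712, 3.991], 'tool_pos': [0.534, -0.23, 0.029], 'tool_rot': [-89.835, -0.012, -99.663], 'force': [-0.041, -0.745, 0.49], 'grip_width': 0.042}
```

Still closing, so I'll let it finish.

Emit:
move_arm([
  [0, 0, 0, 0, 0, 0],
  [0, 0, 0, 0, 0, 0],
  [0, 0, 0, 0, 0, 0],
  [0, 0, 0, 0, 0, 0],
  [0, 0, 0, 0, 0, 0],
  [0, 0, 0, 0, 0, 0],
])

```text
time_s: 22.05
tool_pos: [0.5363, -0.2306, 0.029]
tool_rot: [-89.6, -0.0, -99.7]
force: [5.8, -1.2, -5.6]
grip_width: 0.0247
```

```bash
python3 rec.py
```

```text
{'time_s': 22.05, 'qpos': [38.042, 22.108, -20.455, 104.592, 9.236, 54.48, 3.988], 'tool_pos': [0.536, -0.231, 0.029], 'tool_rot': [-89.556, -0.021, -99.652], 'force': [5.759, -1.188, -5.639], 'grip_width': 0.025}
```

Emit:
move_arm([
  [0, 0, 1, 0, 0, 0],
  [2, 0, 2, 0, 0, 0],
  [5, 0, 2, 0, 0, 0],
  [8, 0, 2, 0, 0, 0],
  [11, 0, 2, 0, 0, 0],
  [14, 0, 2, 0, 0, 0],
  [14, 0, 2, 0, 0, 0],
  [14, 0, 2, 0, 0, 0],
])

```text
time_s: 22.72
tool_pos: [0.5346, -0.2412, 0.0289]
tool_rot: [-89.8, 0.2, -99.6]
force: [1.6, 6.8, 1.3]
grip_width: 0.0251
```

```bash
python3 rec.py;python3 -c "
from h import *
o=env.get_obs();u=np.array([-.164,-.986,0]);print((o['tool_pos']-[.5341,-.2302,.0287])@u, o['force']@u)"
```

```text
{'time_s': 22.717, 'qpos': [38.896, 22.589, -20.226, 103.919, 9.038, 54.975, 5.331], 'tool_pos': [0.535, -0.241, 0.029], 'tool_rot': [-89.841, 0.215, -99.576], 'force': [1.618, 6.768, 1.281], 'grip_width': 0.025}
0.010719779221549182 -6.938491492767571
```

Emit:
move_arm([
  [3, 0, 0, 0, 0, 0],
  [6, 0, 0, 0, 0, 0],
  [8, 0, 0, 0, 0, 0],
  [8, 0, 0, 0, 0, 0],
  [8, 0, 0, 0, 0, 0],
  [8, 0, 0, 0, 0, 0],
])

```text
time_s: 23.22
tool_pos: [0.5335, -0.2476, 0.0289]
tool_rot: [-89.9, 0.3, -99.5]
force: [2.2, 9.6, 2.3]
grip_width: 0.0248
```

```bash
python3 rec.py;python3 -c "
from h import *
o=env.get_obs();u=np.array([-.164,-.986,0]);print((o['tool_pos']-[.5341,-.2302,.0287])@u, o['force']@u)"
```

```text
{'time_s': 23.217, 'qpos': [39.418, 22.781, -20.096, 103.638, 8.94, 55.087, 6.12], 'tool_pos': [0.534, -0.248, 0.029], 'tool_rot': [-89.859, 0.303, -99.523], 'force': [2.158, 9.605, 2.261], 'grip_width': 0.025}
0.017203997658823682 -9.824416909930541
```

Emit:
move_arm([
  [2, 0, 0, 0, 0, 0],
  [4, 0, 0, 0, 0, 0],
  [4, 0, 0, 0, 0, 0],
  [4, 0, 0, 0, 0, 0],
  [4, 0, 0, 0, 0, 0],
])

```text
time_s: 23.63
tool_pos: [0.5334, -0.2485, 0.0288]
tool_rot: [-89.9, 0.5, -99.4]
force: [2.3, 14.1, 3.5]
grip_width: 0.0248
```

```bash
python3 rec.py;python3 -c "
from h import *
o=env.get_obs();u=np.array([-.164,-.986,0]);print((o['tool_pos']-[.5341,-.2302,.0287])@u, o['force']@u)"
```

```text
{'time_s': 23.633, 'qpos': [39.63, 22.879, -20.129, 103.517, 8.761, 55.186, 6.511], 'tool_pos': [0.533, -0.248, 0.029], 'tool_rot': [-89.901, 0.496, -99.431], 'force': [2.333, 14.13, 3.462], 'grip_width': 0.025}
0.018162863620148052 -14.315252851842777
```

Emit:
move_arm([
  [0, 0, 0, 0, 0, 0],
  [0, 0, 0, 0, 0, 0],
  [0, 0, 0, 0, 0, 0],
  [0, 0, 0, 0, 0, 0],
])

```text
time_s: 23.97
tool_pos: [0.5333, -0.2486, 0.0288]
tool_rot: [-89.9, 0.5, -99.4]
force: [2.5, 14.4, 3.1]
grip_width: 0.0248
```

```bash
python3 rec.py;python3 - <<'E'
from h import *
p,d=read_camera("scene");cv2.imwrite("pics/s12.png",p[:,:,::-1])
cv2.imwrite("pics/s12z.png",cv2.resize(p[150:270,290:450,::-1],None,fx=5,fy=5,interpolation=cv2.INTER_CUBIC))
W=cloud("scene",d)
m=(np.hypot(W[...,0]-.581,W[...,1]-.235)<.045)&(W[...,2]>.058)&(W[...,2]<.07);print(circ(W[m][:,:2]),np.median(W[m][:,2]))
E
```

```text
{'time_s': 23.967, 'qpos': [39.632, 22.879, -20.126, 103.519, 8.764, 55.184, 6.508], 'tool_pos': [0.533, -0.249, 0.029], 'tool_rot': [-89.9, 0.492, -99.437], 'force': [2.538, 14.403, 3.119], 'grip_width': 0.025}
(array([0.57991253, 0.2348399 ]), np.float64(0.028169684536818836)) 0.06300462891007477
```

View pics/s12.png

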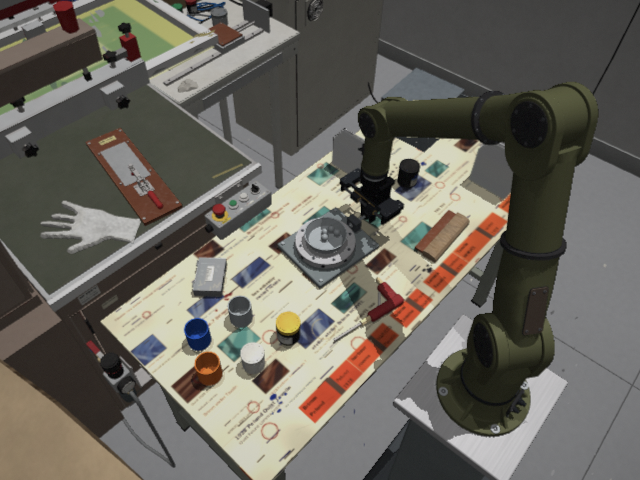

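View pics/s12z.png

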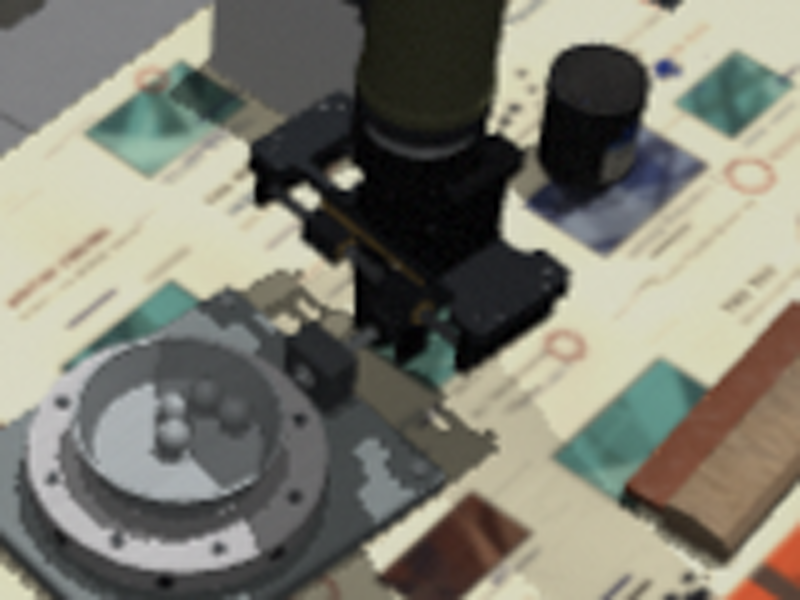

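The picture shows four balls in the dish (about crop 170–240, 390–440) and the cup standing at (240,312). The knob is in the grip, with the plunger shaft showing longer beyond the guide block (360,345).

```bash
python3 -c "
from cell import job
print(job.sign_off())"
```

```text
the job is handed in; nothing more can be done
None
```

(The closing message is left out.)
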